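# Gauge a rail on the flip stop and fill its counterbores with cover plugs

### The job

Flip the yellow stop down on the fence, lay the pale rail on the grey bed with its pockets up, snug along the fence and with its end snug against the stop's tongue, and let go of it. Then flip the stop up again so that it stays up, and, leaving the rail where it was gauged, drop all the dark cover plugs from the table one by one into pockets of the rail, each sitting flat on the bottom of a pocket of its own. Do not disturb the glue bottle, the hammer or the sander.

Things in the scene. Friction and masses are not known exactly. Their poses are not given: they have to be found in the camera images.
- station: Fixed fence station, origin on the table, z up, y along the fence. Flat grey bed, x = -75 to +90 mm, y = -210 to +210 mm, its top 20 mm above the table. Aluminium fence along its far side: vertical gauging face looking to -x at x = +40 mm, 35 mm thick, top 22 mm above the bed (42 mm above the table), over the whole length in y.
- gauge (a point): Fixed point with the station's axes in the plane of the stop's gauging face: with the leaf down, its tongue's flat face looks to +y at y = 0 of this frame; the rail's end rests against it, the rail lying to +y. The stop's red carriage near the fence's -y end (place varies) is 46 mm wide in y, centred 8 mm to -y of this point, its top 52 mm above the fence's top.
- flip_stop (a joint): Hinge of the yellow stop leaf, rad: 0 = down (arm level, pointing to -x over the bed, tongue hanging before the fence), growing as it is lifted, 1.57 = arm straight up, 1.9 = limit, leaning back. Light (0.1 kg), slight friction: near upright (above about 1.35) it stays where left, lower it falls to 0 by itself. Starts standing up.
- flip_hinge (a point): Centre of the leaf's hinge; the hinge axis is parallel to the station's y axis, 85 mm above the table.
- flip_grip (a point): Point on the leaf's arm, 66 mm from the hinge, to pinch with fingers closing along the station's y. Arm 16 mm wide (y), 12 mm thick, 76 mm from hinge to end, where the tongue (14 by 16 mm) stands 55 mm off at right angles: downwards with the leaf down (ending 30 mm above the table, 10 mm above the bed), towards -x with the leaf up.
- rail: Loose pale wooden rail 62 mm wide (its x), 340 mm long (its y), 32 mm thick, 0.4 kg, with five round pockets in its top. Origin at the centre of its underside. Starts lying on the bare table to the robot's left, pockets up. It is the same turned end for end.
- rail_hole0 (a point): Centre of the mouth, on the rail's top face, of pocket 0: 41 mm wide, 12 mm deep, flat-bottomed, -112 mm along the rail's y from its middle.
- rail_hole1 (a point): Centre of the mouth, on the rail's top face, of pocket 1: 41 mm wide, 12 mm deep, flat-bottomed, -56 mm along the rail's y from its middle.
- rail_hole2 (a point): Centre of the mouth, on the rail's top face, of pocket 2: 41 mm wide, 12 mm deep, flat-bottomed, +0 mm along the rail's y from its middle.
- rail_hole3 (a point): Centre of the mouth, on the rail's top face, of pocket 3: 41 mm wide, 12 mm deep, flat-bottomed, +56 mm along the rail's y from its middle.
- rail_hole4 (a point): Centre of the mouth, on the rail's top face, of pocket 4: 41 mm wide, 12 mm deep, flat-bottomed, +112 mm along the rail's y from its middle.
- plug0_center (a point): Centre of a dark wooden cover plug: a disc 36 mm in diameter and 22 mm thick with 2 mm chamfered rims, 25 g, either face may be up; z is the disc's axis. Starts lying flat on the table in front of the station; from 3 to 5 plugs are there, the others are absent (None). In a pocket it stands 10 mm proud of the rail.
- plug1_center (a point): Centre of a dark wooden cover plug: a disc 36 mm in diameter and 22 mm thick with 2 mm chamfered rims, 25 g, either face may be up; z is the disc's axis. Starts lying flat on the table in front of the station; from 3 to 5 plugs are there, the others are absent (None). In a pocket it stands 10 mm proud of the rail.
- plug2_center (a point): Centre of a dark wooden cover plug: a disc 36 mm in diameter and 22 mm thick with 2 mm chamfered rims, 25 g, either face may be up; z is the disc's axis. Starts lying flat on the table in front of the station; from 3 to 5 plugs are there, the others are absent (None). In a pocket it stands 10 mm proud of the rail.
- plug3_center (a point): Centre of a dark wooden cover plug: a disc 36 mm in diameter and 22 mm thick with 2 mm chamfered rims, 25 g, either face may be up; z is the disc's axis. Starts lying flat on the table in front of the station; from 3 to 5 plugs are there, the others are absent (None). In a pocket it stands 10 mm proud of the rail.
- plug4_center (a point): Centre of a dark wooden cover plug: a disc 36 mm in diameter and 22 mm thick with 2 mm chamfered rims, 25 g, either face may be up; z is the disc's axis. Starts lying flat on the table in front of the station; from 3 to 5 plugs are there, the others are absent (None). In a pocket it stands 10 mm proud of the rail.
- glue: Bystander: white glue bottle, 56 mm wide, 150 mm tall, upright on the table. Origin under its centre. Leave alone.
- hammer: Bystander: hammer lying on the table beyond the station, about 300 mm long. Leave alone.
- sander: Bystander: red belt sander, 280 by 90 mm, 165 mm tall, on the table. Origin under its centre. Leave alone.
There are look-alikes about, which are no part of the job. What is shaped like the part that bears plug1_center but orange, pink or red is not meant.

How it is judged:
By the outcome, as a careful person would: the job done as asked, in the order asked, and still so for the second after the job is handed in, with the robot touching nothing.
Of plug0, plug1, plug2, plug3, plug4 only 3 to 5 are there at a start; the rules pass over those that are not, and their reading is None.
At some moment in a run one of plug0, plug1, plug2, plug3, plug4 may be knocked a few centimetres aside while the robot is not near it.
Once in a run the grip may slacken for a moment while it holds something.
It also fails if it takes over 210 s, if anything falls off the work surface, if the arm or the gripper's body presses on something with over 40 N, if the wrist force passes 120 N, or if a joint passes its speed limit or range.

### The arm

A 7-joint arm with a two-finger parallel gripper is mounted at the origin on the work surface. World frame = base frame: x ahead of the robot, y to its left, z up, the work surface at z = 0. Lengths are in m, angles in degrees, forces in N, time in s.
With the tool pointing down it reaches from about 0.425 to 0.825 m from the base axis. Payload 3.6 kg.
Tool frame: the origin (TCP) lies between the finger pads; the fingertips stand 25 mm ahead of it and the grasp point (between the pads) lies 6 mm ahead of it; x points along the fingers, y is the direction in which the jaws open and shut, and the axes are right-handed (so a half turn about x gives the same grasp; the last joint's range is limited). The gripper opens to 85 mm and grips with 20 to 120 N. Pads are 22 mm wide; open, the fingers measure 114 mm over their backs; the gripper's body (76 mm by 85 mm) begins 54 mm behind the grasp point. The pads swing forward as they close: fully open they stand 13 mm farther back than shut.
Start: joints at [-77.836, 35.231, -0.722, 81.555, 0.464, 63.22, -2.315], TCP at [0.154, 0.632, 0.256] pointing down, gripper open.
Joint ranges: [-178.69, 178.69], [-17.37, 117.87], [-77.05, 75.6], [15.02, 138.74], [-78.02, 258.01], [0.78, 113.62], [-162.83, 162.83]. Speed limits (degrees/s): [159.86, 159.86, 180, 180, 180, 180, 180].

### API

Orientations are given as a 3x3 rotation matrix whose columns are the frame's x, y, z axes.
In Python, from cell import read_state, grab_frame, job_done, find_in, trace, pinpoint gives the robot as it stands.
- The arm moves only by the tool apply_moves, never from a script. Its argument "increments" is a list of rows, each a list of 7 numbers: the shift along the tool's x, y, z in m, then the turn, a rotation vector about the tool's x, y, z in degrees, then the opening, from 0 (shut) to 1 (fully open). A call has 1 to 10 rows; each row shifts and turns the commanded pose from where the row before left it, along the tool's axes as they then stand; what a row does not reach is not made up. A row lasts 1/10 s, in which the tool goes at most 50 mm and 8.59 degrees, less where a joint would pass 70% of its speed; a pose out of reach is approached as far as the arm can. A call with a gripper value outside its range is refused whole. The fingers move at their own pace and stop on an object; "newtons" is the grip in N (left out, the last holds). Time passes only in rows, so rows that do not move let the fingers close. It gives the time, the measured TCP pose, the force and the opening at its end, in the units of the state.
- read_state(): the state, without advancing time (a new reading comes with each control period).
- grab_frame(name): name is "scene" or "side" or "wrist"; returns a dict with "image" (420x560x3 uint8, blue, green, red), "z_map" (420x560 float32, m along the optical axis (not along the pixel's ray), 0 where there is no reading), "fx", "fy", "cx", "cy" (pixels), "R" (3x3) and "t" (3): a world point X has camera coordinates R X + t. Camera axes: x right, y down, z forward; pixel columns grow to the right and rows downward; lengths in m; the calibration is good to about 2 mm. A picture is of the moment at which its call begins.
- job_done(): hands the job in, once; it reports no verdict.
Trained networks look in a picture, given as the dict that the camera call returned (one of the last four; its "shot" number tells which), for a name from the list of things; names that differ only in an ending like _2 or _b are one class to them, and where a whole thing is asked for, a point or a joint stands for the part that bears it (a point fixed in the world has none). Each returns a list of dicts, best first, with "score" (0 to 1); they miss things now and then, are a little off and sometimes report something else, mostly with a low value. They report only what shows in the picture. A call takes as long as a camera call. They do not tell look-alikes from the thing itself.
- find_in(name, picture): "point" ([x, y, z] in m, in world coordinates, good to about 4 mm: the middle of the surface that is visible of it).
- trace(name, picture): "mask" (420x560 bool, what is visible of it).
- pinpoint(name, picture): "point" ([x, y, z] in m, in world coordinates, good to about 4 mm: a listed point, or the origin of a listed thing).
The state is a dict: "time": time; "joints": joint angles; "joint_vel": joint speeds; "joint_efforts": joint torques, N m; "position": TCP position; "orientation": TCP orientation; "force": force on the tool from outside, world axes, zero at the start; "torque": the same for the moment, N m; "width": finger opening in m.
Only numpy, scipy, OpenCV 4.12 (cv2) and the standard library are available. Lean on these libraries where they do the work, as an engineer would, in place of code of your own. Each camera call takes 0.05 s, during which the arm holds its last target.

## Working session

There is one attempt and no reset: what is moved stays moved. The work goes in short steps, Python scripts to look and compute and a tool call to move; the robot and the scene stay as the last step left them, time stands still between calls to the robot, and variables do not carry over. Pictures are saved under pics/ and viewed, and the job is handed in when it is done.

Besides the shell and the picture viewer there is one more tool, called after "Call:" as name(argument=value, ...), one argument or row to a line, values as JSON. apply_moves: Moves the arm, as the interface text tells. Its arguments: {"type":"object","properties":{"increments":{"type":"array"},"newtons":{"type":"number"}},"required":["increments"]}

```bash
ls; mkdir -p pics
python3 - <<'E'
from cell import *
import cv2,numpy as np
s=read_state(); print({k:np.round(v,3).tolist() for k,v in s.items()})
for n in ["scene","side","wrist"]:
    f=grab_frame(n); cv2.imwrite(f"pics/{n}0.png",f["image"]); print(n,np.round(f["R"],3).tolist(),np.round(f["t"],3),f["fx"],f["cx"])
E
```

```text
pics
{'time': 0.0, 'joints': [-77.836, 35.29, -0.724, 81.643, 0.463, 63.221, -2.313], 'joint_vel': [-0.035, 0.08, 0.003, -0.1, 0.075, 0.107, -0.012], 'joint_efforts': [-0.0, -46.922, 0.259, -17.103, 0.01, 0.01, -0.0], 'position': [0.154, 0.631, 0.255], 'orientation': [[-0.001, 0.236, 0.972], [-0.003, 0.972, -0.236], [-1.0, -0.003, 0.0]], 'force': [0.307, -0.226, -0.881], 'torque': [0.035, 0.0, 0.035], 'width': 0.085}
scene [[0.191, 0.982, 0.008], [0.61, -0.112, -0.784], [-0.769, 0.155, -0.62]] [-0.017 -0.265  1.536] 381.6304270382392 281.029762794484
side [[0.743, -0.669, 0.011], [-0.507, -0.573, -0.644], [0.437, 0.473, -0.765]] [-0.482  0.308  0.929] 416.55149964771095 273.81761954153313
wrist [[0.236, 0.972, -0.003], [0.929, -0.225, 0.294], [0.285, -0.072, -0.956]] [-0.65  -0.038  0.379] 312.0322366848346 279.26708273654174
```

View pics/scene0.png

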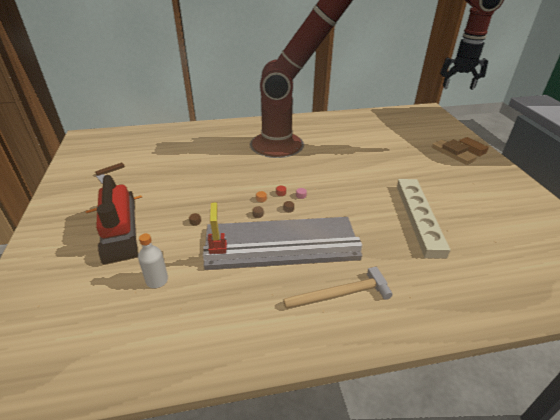

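View pics/side0.png

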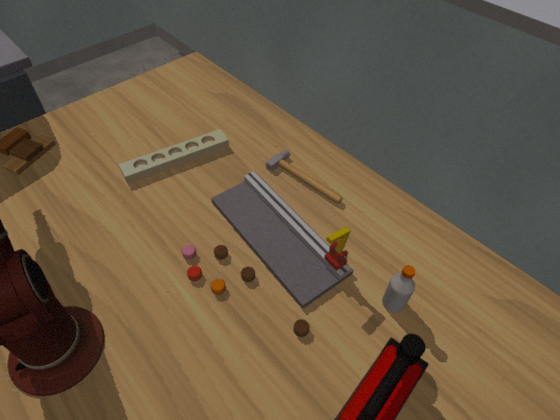

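View pics/wrist0.png

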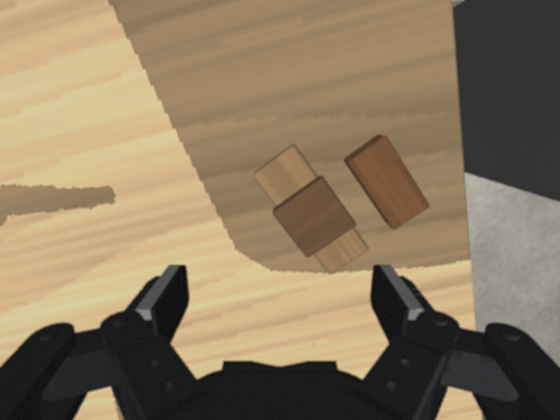

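Run:
```python
from cell import *
import numpy as np
for n in ["scene","side"]:
    f=grab_frame(n)
    for k in ["station","gauge","flip_hinge","flip_grip","rail","rail_hole0","rail_hole4","rail_hole2","plug1_center","glue","hammer","sander"]:
        print(n,k,[(np.round(d["point"],3).tolist(),round(float(d["score"]),2)) for d in pinpoint(k,f)][:8])
```

```text
scene station [([0.568, -0.093, -0.003], 0.98)]
scene gauge [([0.572, -0.092, -0.002], 0.26)]
scene flip_hinge [([0.616, -0.274, 0.082], 0.55), ([0.652, 0.322, 0.028], 0.32)]
scene flip_grip [([0.625, -0.271, 0.147], 0.75)]
scene rail [([0.541, 0.342, 0.003], 0.67)]
scene rail_hole0 [([0.544, 0.34, 0.034], 0.84), ([0.651, 0.324, 0.03], 0.81), ([0.596, 0.333, 0.032], 0.79), ([0.49, 0.354, 0.032], 0.75), ([0.432, 0.368, 0.034], 0.63)]
scene rail_hole4 [([0.544, 0.34, 0.034], 0.84), ([0.651, 0.324, 0.03], 0.81), ([0.596, 0.333, 0.032], 0.79), ([0.49, 0.354, 0.032], 0.75), ([0.432, 0.368, 0.034], 0.63)]
scene rail_hole2 [([0.544, 0.34, 0.034], 0.84), ([0.651, 0.324, 0.03], 0.81), ([0.596, 0.333, 0.032], 0.79), ([0.49, 0.354, 0.032], 0.75), ([0.432, 0.368, 0.034], 0.63)]
scene plug1_center [([0.424, -0.042, 0.01], 0.55), ([0.357, -0.111, 0.008], 0.49), ([0.335, -0.049, 0.013], 0.43), ([0.362, 0.015, 0.012], 0.4), ([0.616, -0.272, 0.085], 0.35)]
scene glue [([0.651, -0.429, -0.001], 0.73)]
scene hammer [([0.781, 0.001, -0.001], 0.66)]
scene sander [([0.434, -0.542, -0.015], 0.74), ([0.489,
[... 424 characters left out ...]
594, 0.331, 0.031], 0.8), ([0.54, 0.349, 0.032], 0.8)]
side rail_hole4 [([0.651, 0.321, 0.034], 0.95), ([0.432, 0.37, 0.032], 0.89), ([0.486, 0.355, 0.033], 0.82), ([0.594, 0.331, 0.031], 0.8), ([0.54, 0.349, 0.032], 0.8)]
side rail_hole2 [([0.651, 0.321, 0.034], 0.95), ([0.432, 0.37, 0.032], 0.89), ([0.486, 0.355, 0.033], 0.82), ([0.594, 0.331, 0.031], 0.8), ([0.54, 0.349, 0.032], 0.8)]
side plug1_center [([0.353, -0.119, 0.009], 0.72), ([0.335, -0.041, 0.01], 0.65), ([0.362, 0.023, 0.014], 0.55), ([0.425, -0.044, 0.012], 0.51)]
side glue [([0.65, -0.434, -0.003], 0.81), ([0.541, 0.342, 0.004], 0.63)]
side hammer [([0.779, 0.001, -0.001], 0.68)]
side sander [([0.428, -0.545, -0.009], 0.63)]
```

```bash
cat > h.py <<'E'
from cell import *
import cv2,numpy as np
def cloud(f):
    z=f["z_map"]; h,w=z.shape
    u,v=np.meshgrid(np.arange(w),np.arange(h))
    P=np.stack([(u-f["cx"])/f["fx"]*z,(v-f["cy"])/f["fy"]*z,z],-1)
    X=(P-f["t"])@f["R"]
    X[z<=0]=np.nan
    return X
def proj(f,X):
    c=np.asarray(X)@f["R"].T+f["t"]
    return c[...,0]/c[...,2]*f["fx"]+f["cx"],c[...,1]/c[...,2]*f["fy"]+f["cy"]
def topz(X,im,x0,x1,y0,y1,zlo,zhi,res=0.002):
    H=int((x1-x0)/res);W=int((y1-y0)/res)
    o=np.zeros((H,W,3),np.uint8)
    m=np.isfinite(X[...,2])&(X[...,2]>zlo)&(X[...,2]<zhi)
    r=((x1-X[m][:,0])/res).astype(int);c=((y1-X[m][:,1])/res).astype(int)
    k=(r>=0)&(r<H)&(c>=0)&(c<W); o[r[k],c[k]]=im[m][k]
    return o
E
python3 - <<'E'
from h import *
for n in ["scene","side"]:
    f=grab_frame(n); X=cloud(f); im=f["image"]
    m=np.isfinite(X[...,2])
    print(n,"table z",np.nanmedian(X[m&(X[...,2]<.012)&(X[...,0]>.3)&(X[...,0]<.5)&(np.abs(X[...,1])<.4)][:,2]))
    hsv=cv2.cvtColor(im,cv2.COLOR_BGR2HSV)
    # fence top points & bed points
    fen=m&(abs(X[...,2]-.042)<.004)&(abs(X[...,0]-.62)<.08)&(X[...,1]<.15)&(X[...,1]>-.23)
    p=X[fen][:,:2]; c=p.mean(0); w,V=np.linalg.eigh(np.cov((p-c).T)); d=V[:,1]; nn=V[:,0]
    print(" fence",len(p),c,"yaw of dir",np.degrees(np.arctan2(-d[0]*np.sign(d[1]),abs(d[1]))),"perp pct",np.percentile((p-c)@nn,[1,99]),np.median(X[fen][:,2]), nn)
    bed=m&(abs(X[...,2]-.020)<.004)&(X[...,0]>.45)&(X[...,0]<.68)&(X[...,1]<.2)&(X[...,1]>-.4)
    r=cv2.minAreaRect((X[bed][:,:2]*1000).astype(np.float32)); print(" bed",r,np.median(X[bed][:,2]))
    rl=m&(abs(X[...,2]-.032)<.004)&(X[...,1]>.25)&(X[...,1]<.45)&(X[...,0]>.3)&(X[...,0]<.8)
    r=cv2.minAreaRect((X[rl][:,:2]*1000).astype(np.float32)); print(" rail",r,np.median(X[rl][:,2]))
    # discs: connected comps at z~22mm, in front of station
    d=m&(X[...,2]>.012)&(X[...,2]<.030)&(X[...,0]>.25)&(X[...,0]<.6)&(X[...,1]>-.5)&(X[...,1]<.2)&~bed
    nlab,L,st,ce=cv2.connectedComponentsWithStats(d.astype(np.uint8))
    for i in range(1,nlab):
        if 20<st[i,4]<400:
            k=(L==i)&(X[...,2]>.018)
            if k.sum()>10:print("  disc",st[i,4],np.round(np.nanmean(X[k],0),4),np.median(im[k],0),np.round(ce[i]))
E
```

```text
scene table z -0.00014322187690326673
 fence 1265 [ 0.63179486 -0.06279079] yaw of dir -5.621743037930777 perp pct [-0.01713484  0.01952255] 0.04175860810903181 [-0.9951903   0.09796057]
 bed ((557.0247802734375, -112.596923828125), (462.76605224609375, 207.08078002929688), 84.63226318359375) 0.019773396116251278
 rail ((541.8821411132812, 344.3899841308594), (65.31062316894531, 343.50347900390625), 78.18194580078125) 0.03134379336066872
  disc 73 [ 0.3395 -0.0483  0.0215] [ 57.  72. 173.] [281. 189.]
  disc 77 [0.3661 0.0138 0.0213] [141. 128. 190.] [301. 192.]
  disc 78 [ 0.3608 -0.1171  0.0215] [ 61. 119. 190.] [261. 195.]
  disc 80 [ 0.4284 -0.0407  0.0216] [ 55.   77.  106.5] [289. 205.]
  disc 76 [ 0.4356 -0.1391  0.0215] [ 65.5  88.5 115.5] [258. 210.]
  disc 85 [ 0.4364 -0.3292  0.0216] [ 51.  75. 106.] [195. 217.]
  disc 52 [ 0.5584 -0.4902  0.0248] [39. 50. 60.] [134. 252.]
side table z 0.0005281407022921657
 fence 1250 [ 0.62538323 -0.07317425] yaw of dir -5.46126699570996 perp pct [-0.01839816  0.01714669] 0.04267248029486416 [-0.99546076  0.09517282]
 bed ((554.0184936523438, -110.44680786132812), (460.1903076171875, 202.22581481933594), 84.69571685791016) 0.02043860491603356
 rail ((539.8543701171875, 342.31103515625), (72.19094848632812, 341.59051513671875), 78.58560180664062) 0.032225493312588435
  disc 143 [0.3602 0.0122 0.0219] [105.  89. 147.] [188. 251.]
  disc 145 [ 0.422  -0.0428  0.0221] [28. 46. 72.] [220. 251.]
  disc 33 [ 0.5898 -0.2834  0.0275] [64.5 67.  73.5] [334. 273.]
  disc 158 [ 0.334  -0.0498  0.0221] [ 23.  37. 141.] [194. 272.]
  disc 153 [ 0.432  -0.1413  0.0222] [28. 46. 72.] [247. 273.]
  disc 171 [ 0.3554 -0.1194  0.0222] [  8.  78. 147.] [217. 285.]
  disc 199 [ 0.4327 -0.3308  0.0221] [27. 45. 71.] [301. 327.]
```

```bash
cat >> h.py <<'E'
from scipy.spatial.transform import Rotation as Ro
EX=np.array([.9954,-.0958,0]);EY=np.array([.0958,.9954,0])
def W(ex,ey,z): return EX*ex+EY*ey+np.array([0,0,z])
def S(p): return np.array([np.dot(EX,p),np.dot(EY,p),p[2]])
def down(jaw):  # jaw angle deg of tool y in world
    a=np.radians(jaw); y=np.array([np.cos(a),np.sin(a),0]); x=np.array([0,0,-1.]); return np.stack([x,y,np.cross(x,y)],1)
def plan(pos,jaw):
    s=read_state(); R=np.array(s["orientation"]); p=np.array(s["position"])
    d=R.T@(np.asarray(pos)-p); D=down(jaw); rv=np.degrees(Ro.from_matrix(R.T@D).as_rotvec())
    D2=down(jaw+180); rv2=np.degrees(Ro.from_matrix(R.T@D2).as_rotvec())
    print("pos",np.round(p,4),"S",np.round(S(p),4),"w",round(s["width"],4),"F",np.round(s["force"],1),"t",s["time"],"j",np.round(s["joints"],0))
    print("shift tool",np.round(d,4),"|",round(np.linalg.norm(d)*1000),"mm  turn",np.round(rv,2),"or",np.round(rv2,2))
E
python3 - <<'E'
from h import *
plan([.61,-.268,.25],84.5)
plan([.5,.3,.256],84.5)
E
```

```text
pos [0.1537 0.6315 0.2563] S [0.0925 0.6433 0.2563] w 0.0857 F [ 1.1 -0.3 -0.4] t 1.55 j [-78.  35.  -1.  82.   0.  63.  -2.]
shift tool [ 0.0064 -0.7661  0.6561] | 1009 mm  turn [-8.18 -0.    0.01] or [1.7182e+02 1.0000e-02 0.0000e+00]
pos [0.1537 0.6315 0.2563] S [0.0925 0.6433 0.2563] w 0.0857 F [ 1.1 -0.3 -0.4] t 1.55 j [-78.  35.  -1.  82.   0.  63.  -2.]
shift tool [ 3.000e-04 -2.402e-01  4.149e-01] | 479 mm  turn [-8.18 -0.    0.01] or [1.7182e+02 1.0000e-02 0.0000e+00]
```

Call:
apply_moves(
  increments=[
    [0, -0.022, 0.038, -0.8, 0, 0, 1],
    [0, -0.022, 0.038, -0.8, 0, 0, 1],
    [0, -0.022, 0.038, -0.8, 0, 0, 1],
    [0, -0.022, 0.038, -0.8, 0, 0, 1],
    [0, -0.022, 0.038, -0.8, 0, 0, 1],
    [0, -0.022, 0.038, -0.8, 0, 0, 1],
    [0, -0.022, 0.038, -0.8, 0, 0, 1],
    [0, -0.022, 0.038, -0.8, 0, 0, 1],
    [0, -0.022, 0.038, -0.8, 0, 0, 1],
    [0, -0.022, 0.038, -0.8, 0, 0, 1],
  ],
)

```text
time: 2.55
position: [0.4904, 0.3474, 0.2566]
orientation: [[0.0, 0.098, 0.995], [0.0, 0.995, -0.098], [-1.0, 0.0, 0.0]]
force: [1.1, 1.2, 0.3]
width: 0.0858
```

```bash
python3 -c "
from h import *
plan([.60,-.267,.27],84.5)"
```

```text
pos [0.4904 0.3474 0.2566] S [0.4549 0.3928 0.2566] w 0.0858 F [1.1 1.2 0.3] t 2.55 j [-37.  31.  -1.  90.   1.  59.  46.]
shift tool [-0.0136 -0.6007  0.1695] | 624 mm  turn [-0.14  0.02 -0.02] or [ 1.7986e+02 -3.0000e-02 -3.0000e-02]
```

Call:
apply_moves(
  increments=[
    [-0.002, -0.04, 0.011, 0, 0, 0, 1],
    [-0.002, -0.04, 0.011, 0, 0, 0, 1],
    [-0.002, -0.04, 0.011, 0, 0, 0, 1],
    [-0.002, -0.04, 0.011, 0, 0, 0, 1],
    [-0.002, -0.04, 0.011, 0, 0, 0, 1],
    [-0.002, -0.04, 0.011, 0, 0, 0, 1],
    [-0.002, -0.04, 0.011, 0, 0, 0, 1],
    [0, -0.04, 0.011, 0, 0, 0, 1],
    [0, -0.04, 0.011, 0, 0, 0, 1],
    [0, -0.04, 0.011, 0, 0, 0, 1],
  ],
)

```text
time: 3.55
position: [0.5591, -0.0619, 0.2706]
orientation: [[0.001, 0.099, 0.995], [-0.0, 0.995, -0.099], [-1.0, 0.0, 0.001]]
force: [0.6, -0.3, -0.5]
width: 0.0855
```

Call:
apply_moves(
  increments=[
    [0, -0.04, 0.011, 0, 0, 0, 1],
    [0, -0.04, 0.011, 0, 0, 0, 1],
    [0, -0.04, 0.011, 0, 0, 0, 1],
    [0, -0.04, 0.011, 0, 0, 0, 1],
    [0, -0.035, 0.01, 0, 0, 0, 1],
    [0, 0, 0, 0, 0, 0, 1],
  ],
)

```text
time: 4.15
position: [0.5918, -0.268, 0.2698]
orientation: [[-0.001, 0.109, 0.994], [-0.006, 0.994, -0.109], [-1.0, -0.006, -0.0]]
force: [-0.2, -1.4, -0.6]
width: 0.0854
```

```bash
python3 -c "
from h import *
plan([.60,-.267,.27],84.5)
for n in ['wrist','side']:
  f=grab_frame(n); cv2.imwrite(f'pics/{n}1.png',f['image'])
  for k in ['flip_hinge','flip_grip']: print(n,k,[(np.round(d['point'],4).tolist(),np.round(S(d['point']),4),round(float(d['score']),2)) for d in pinpoint(k,f)][:3])
"
```

```text
pos [ 0.5918 -0.268   0.2698] S [ 0.6147 -0.21    0.2698] w 0.0854 F [-0.2 -1.4 -0.6] t 4.15 j [ 21.  35.   3.  81.  -2.  65. 107.]
shift tool [-0.0002  0.0019  0.0081] | 8 mm  turn [-0.77 -0.03  0.36] or [1.7923e+02 5.6000e-01 5.0000e-02]
wrist flip_hinge [([0.4354, -0.1429, 0.0142], array([ 0.4471, -0.1005,  0.0142]), 0.72)]
wrist flip_grip [([0.6225, -0.2698, 0.1531], array([ 0.6455, -0.2089,  0.1531]), 0.63), ([0.571, -0.0912, -0.0018], array([ 0.5771, -0.0361, -0.0018]), 0.39)]
side flip_hinge [([0.6119, -0.2714, 0.087], array([ 0.6351, -0.2115,  0.087 ]), 0.76)]
side flip_grip [([0.6219, -0.2691, 0.1518], array([ 0.6448, -0.2083,  0.1518]), 0.69), ([0.423, -0.0458, 0.0144], array([ 0.4254, -0.0051,  0.0144]), 0.43)]
```

View pics/wrist1.png

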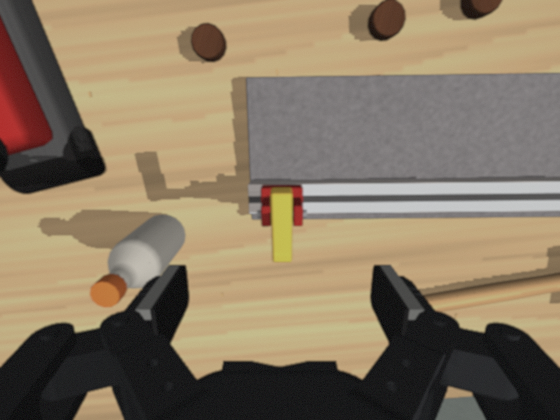

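Call:
apply_moves(
  increments=[
    [0, 0, 0.015, -0.8, 0, 0, 1],
    [0, 0.001, 0.015, 0, 0, 0, 1],
    [0.03, 0, 0, 0, 0, 0, 1],
    [0.03, 0, 0, 0, 0, 0, 1],
    [0.03, 0, 0, 0, 0, 0, 1],
    [0.022, 0, 0, 0, 0, 0, 1],
    [0, 0, 0, 0, 0, 0, 1],
  ],
)

```text
time: 5.15
position: [0.6214, -0.2588, 0.1547]
orientation: [[-0.007, 0.083, 0.997], [0.004, 0.997, -0.083], [-1.0, 0.003, -0.008]]
force: [-0.8, 0.5, 0.5]
width: 0.0854
```

Call:
apply_moves(
  increments=[
    [0, 0, 0, 0, 0, 0, 0],
    [0, 0, 0, 0, 0, 0, 0],
    [0, 0, 0, 0, 0, 0, 0],
    [0, 0, 0, 0, 0, 0, 0],
    [0, 0, 0, 0, 0, 0, 0],
    [0, 0, 0, 0, 0, 0, 0],
    [0, 0, 0, 0, 0, 0, 0],
  ],
  newtons=20,
)

```text
time: 5.85
position: [0.623, -0.2705, 0.1611]
orientation: [[0.004, 0.091, 0.996], [-0.014, 0.996, -0.091], [-1.0, -0.013, 0.005]]
force: [-0.0, -9.2, 2.7]
width: 0.0155
```

```bash
python3 -c "
from h import *
plan([.61,-.267,.158],84.5)
f=grab_frame('side'); cv2.imwrite('pics/side2.png',f['image'][180:330,250:450].repeat(4,0).repeat(4,1))
"
```

```text
pos [ 0.623  -0.2705  0.1611] S [ 0.646  -0.2096  0.1611] w 0.0155 F [-0.  -9.2  2.7] t 5.85 j [ 20.  43.   3.  83.  -1.  54. 107.]
shift tool [ 0.003   0.0023 -0.0133] | 14 mm  turn [0.29 0.32 0.76] or [-179.71   -1.19    0.5 ]
```

View pics/side2.png

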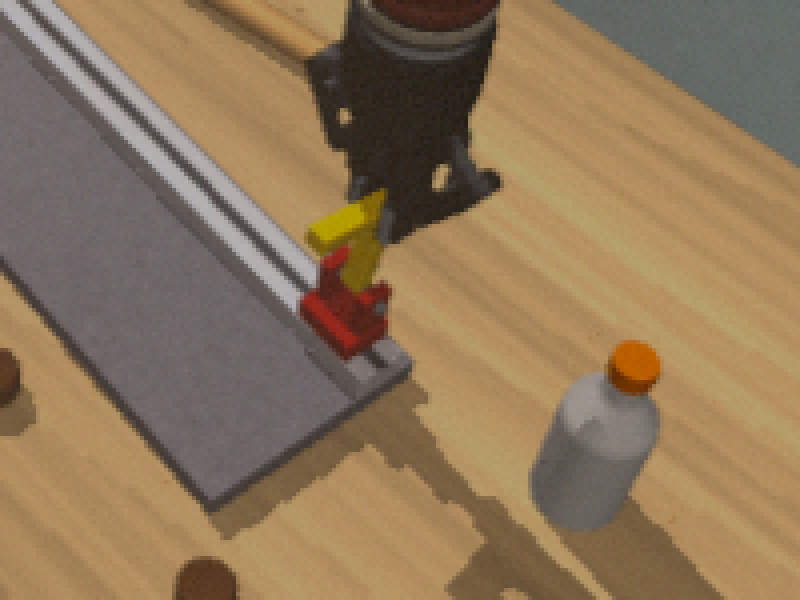

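```bash
python3 -c "
import numpy as np
t=np.radians(np.linspace(97.7,4,11)); ex=-.0706*np.cos(t); z=.0706*np.sin(t)
print(np.round(np.stack([-np.diff(z),np.diff(ex)],1),3).tolist())"
```

```text
[[-0.001, -0.012], [0.001, -0.011], [0.003, -0.011], [0.005, -0.01], [0.007, -0.01], [0.008, -0.008], [0.009, -0.007], [0.01, -0.005], [0.011, -0.004], [0.011, -0.002]]
```

Call:
apply_moves(
  increments=[
    [-0.001, 0, -0.012, 0, 0, 0, 0],
    [0.001, 0, -0.011, 0, 0, 0, 0],
    [0.003, 0, -0.011, 0, 0, 0, 0],
    [0.005, 0, -0.01, 0, 0, 0, 0],
    [0.007, 0, -0.01, 0, 0, 0, 0],
    [0.008, 0, -0.008, 0, 0, 0, 0],
    [0.009, 0, -0.007, 0, 0, 0, 0],
    [0.01, 0, -0.005, 0, 0, 0, 0],
    [0.011, 0, -0.004, 0, 0, 0, 0],
    [0.011, 0, -0.002, 0, 0, 0, 0],
  ],
)

```text
time: 6.9
position: [0.5441, -0.2629, 0.0968]
orientation: [[0.006, 0.092, 0.996], [-0.012, 0.996, -0.092], [-1.0, -0.011, 0.007]]
force: [-0.7, -10.3, 3.7]
width: 0.0154
```

Call:
apply_moves(
  increments=[
    [0, 0, 0, 0, 0, 0, 0],
    [0, 0, 0, 0, 0, 0, 0],
  ],
)

```text
time: 7.1
position: [0.5439, -0.2628, 0.0959]
orientation: [[0.005, 0.091, 0.996], [-0.011, 0.996, -0.091], [-1.0, -0.011, 0.006]]
force: [0.4, -10.1, -2.4]
width: 0.0158
```

```bash
python3 -c "
from h import *
plan([.61,-.267,.158],84.5)
f=grab_frame('side'); cv2.imwrite('pics/side3.png',f['image'][180:330,250:450].repeat(4,0).repeat(4,1))
"
```

```text
pos [ 0.5439 -0.2628  0.0959] S [ 0.5666 -0.2095  0.0959] w 0.0158 F [  0.4 -10.1  -2.4] t 7.1 j [ 22.  42.   2.  99.  -1.  39. 110.]
shift tool [-0.0618  0.0012  0.0666] | 91 mm  turn [0.25 0.33 0.62] or [-179.74   -0.98    0.51]
```

View pics/side3.png

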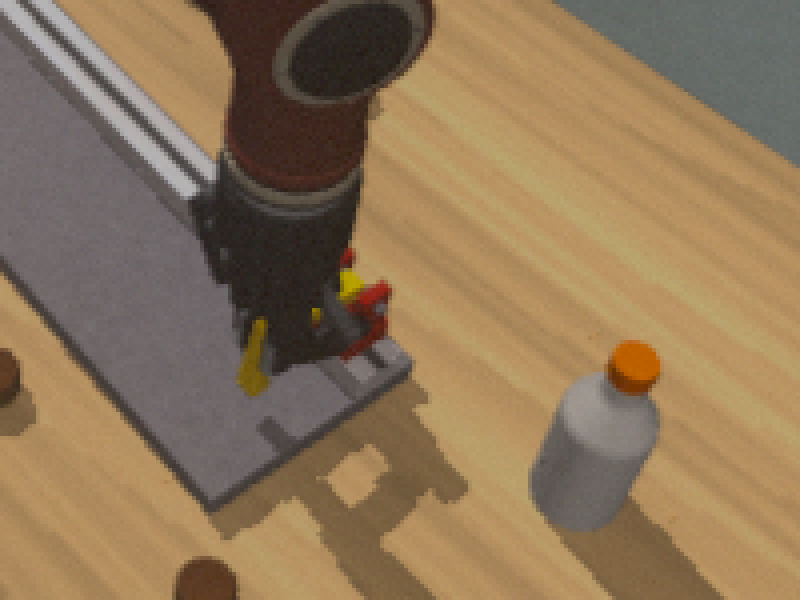

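Call:
apply_moves(
  increments=[
    [0, 0, 0, 0, 0, 0, 1],
    [0, 0, 0, 0, 0, 0, 1],
    [0, 0, 0, 0, 0, 0, 1],
    [0, 0, 0, 0, 0, 0, 1],
    [-0.03, 0, 0, 0, 0, 0, 1],
    [-0.04, 0, 0, 0, 0, 0, 1],
    [-0.04, 0, 0, 0, 0, 0, 1],
    [-0.04, 0, 0, 0, 0, 0, 1],
    [-0.02, 0, 0, 0, 0, 0, 1],
    [0, 0, 0, 0, 0, 0, 1],
  ],
)

```text
time: 8.15
position: [0.5455, -0.2549, 0.2683]
orientation: [[0.008, 0.084, 0.996], [-0.003, 0.996, -0.084], [-1.0, -0.002, 0.008]]
force: [0.6, 1.2, -0.1]
width: 0.0853
```

```bash
python3 -c "
from h import *
plan([.541,.3435,.2],78.3)
for n in ['wrist','scene','side']:
  f=grab_frame(n); cv2.imwrite(f'pics/{n}4.png',f['image']); X=cloud(f)
  m=np.isfinite(X[...,2])
  fen=m&(abs(X[...,2]-.042)<.004)&(abs(X[...,0]-.62)<.08)&(X[...,1]<.10)&(X[...,1]>-.23)
  p=X[fen][:,:2]; c=p.mean(0); w,V=np.linalg.eigh(np.cov((p-c).T)); d=V[:,1]
  print(n,S([*c,0]),'yaw',np.degrees(np.arctan2(-d[0]*np.sign(d[1]),abs(d[1]))), 'edges',np.percentile((p-c)@V[:,0],[1,99]),V[:,0])
  # yellow leaf tongue side
  hsv=cv2.cvtColor(f['image'],cv2.COLOR_BGR2HSV)
  y=m&(hsv[...,0]>23)&(hsv[...,0]<33)&(hsv[...,1]>180)&(X[...,2]>.025)&(X[...,1]<-.2)&(X[...,1]>-.3)
  q=X[y]; q=np.stack([q@EX,q@EY,q[:,2]],1)
  if len(q): print('leaf',len(q),np.percentile(q,[2,50,98],axis=0).round(4).tolist())
"
```

```text
pos [ 0.5455 -0.2549  0.2683] S [ 0.5674 -0.2015  0.2683] w 0.0853 F [ 0.6  1.2 -0.1] t 8.15 j [ 22.  30.   2.  89.  -1.  60. 109.]
shift tool [ 0.0664  0.5961 -0.0554] | 602 mm  turn [6.87 0.46 0.11] or [-1.7313e+02 -1.7000e-01  6.9000e-01]
wrist [ 0.6322634  -0.01945321  0.        ] yaw -5.733832621637938 edges [-0.01775449  0.01672164] [-0.99499675  0.0999073 ]
scene [ 0.63494866 -0.00538557  0.        ] yaw -5.709900183872484 edges [-0.01681209  0.0194223 ] [-0.99503839  0.09949168]
side [ 0.6296161  -0.01761167  0.        ] yaw -5.532081464380577 edges [-0.01840574  0.01723617] [-0.99534238  0.09640309]
leaf 172 [[0.5609, -0.2179, 0.0881], [0.5957, -0.2116, 0.0914], [0.6331, -0.2037, 0.0946]]
```

View pics/wrist4.png

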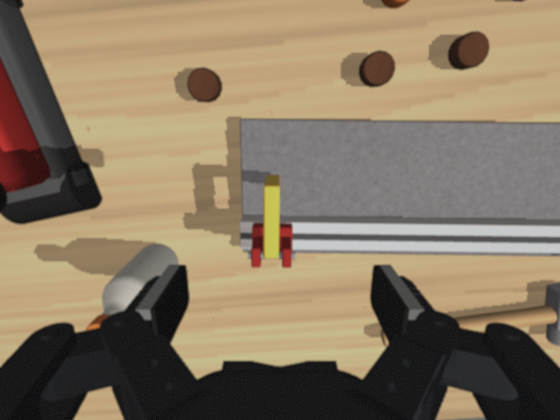

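```bash
sed -i 's/^EX=.*/a_=np.radians(5.63); EX=np.array([np.cos(a_),-np.sin(a_),0]);EY=np.array([np.sin(a_),np.cos(a_),0])/' h.py
```

Call:
apply_moves(
  increments=[
    [0, 0.04, -0.004, 0.5, 0, 0, 1],
    [0, 0.04, -0.004, 0.5, 0, 0, 1],
    [0, 0.04, -0.004, 0.5, 0, 0, 1],
    [0, 0.04, -0.004, 0.5, 0, 0, 1],
    [0, 0.04, -0.004, 0.5, 0, 0, 1],
    [0, 0.04, -0.004, 0.5, 0, 0, 1],
    [0, 0.04, -0.004, 0.5, 0, 0, 1],
    [0, 0.04, -0.004, 0.5, 0, 0, 1],
    [0, 0.04, -0.004, 0.5, 0, 0, 1],
    [0, 0.04, -0.004, 0.5, 0, 0, 1],
  ],
)

```text
time: 9.3
position: [0.5524, 0.1486, 0.2621]
orientation: [[-0.004, 0.172, 0.985], [-0.001, 0.985, -0.172], [-1.0, -0.002, -0.004]]
force: [-0.5, -0.5, 0.5]
width: 0.0853
```

Call:
apply_moves(
  increments=[
    [0, 0.04, -0.004, 0.5, 0, 0, 1],
    [0, 0.04, -0.004, 0.5, 0, 0, 1],
    [0, 0.04, -0.004, 0.5, 0, 0, 1],
    [0, 0.04, -0.004, 0, 0, 0, 1],
    [0, 0.035, -0.002, 0, 0, 0, 1],
    [0, 0, 0, 0, 0, 0, 1],
    [0, 0, 0, 0, 0, 0, 1],
  ],
)

```text
time: 10.0
position: [0.5711, 0.3425, 0.2615]
orientation: [[-0.004, 0.195, 0.981], [-0.003, 0.981, -0.195], [-1.0, -0.004, -0.003]]
force: [-0.1, -0.7, 0.5]
width: 0.0855
```

```bash
python3 -c "
from h import *
plan([.541,.3435,.2],78.3)
f=grab_frame('wrist'); cv2.imwrite('pics/wrist5.png',f['image'])
h=pinpoint('rail_hole2',f); print([(np.round(d['point'],4).tolist(),round(float(d['score']),2)) for d in h])
print([np.round(d['point'],4) for d in pinpoint('rail',f)])
X=cloud(f); rl=np.isfinite(X[...,2])&(abs(X[...,2]-.032)<.004)&(X[...,1]>.2)
r=cv2.minAreaRect((X[rl][:,:2]*1000).astype(np.float32)); print(r)
"
```

```text
pos [0.5711 0.3425 0.2615] S [0.5347 0.3969 0.2615] w 0.0855 F [-0.1 -0.7  0.5] t 10.0 j [-33.  37.   1.  78.  -0.  66.  46.]
shift tool [ 0.0616 -0.0047 -0.0295] | 68 mm  turn [ 0.45 -0.2   0.2 ] or [-179.55   -0.32   -0.31]
[([0.4842, 0.3579, 0.0376], 0.65), ([0.5977, 0.336, 0.0313], 0.64), ([0.5431, 0.3414, 0.031], 0.64), ([0.4328, 0.3669, 0.0322], 0.63), ([0.6499, 0.3217, 0.0289], 0.58)]
[array([ 0.5422,  0.3437, -0.0016])]
((550.9561157226562, 343.1605224609375), (62.18419647216797, 323.93133544921875), 78.29553985595703)
```

View pics/wrist5.png

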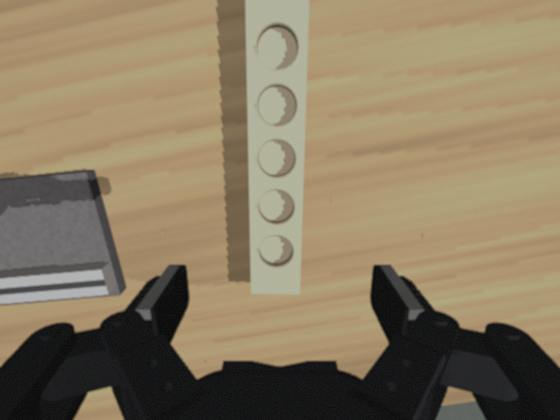

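Call:
apply_moves(
  increments=[
    [0.02, 0, -0.014, 0.4, 0, 0, 1],
    [0.04, -0.002, -0.014, 0, 0, 0, 1],
    [0.04, -0.002, 0, 0, 0, 0, 1],
    [0.04, 0, 0, 0, 0, 0, 1],
    [0, 0, 0, 0, 0, 0, 1],
    [0, 0, 0, 0, 0, 0, 1],
  ],
)

```text
time: 10.75
position: [0.5447, 0.3427, 0.1248]
orientation: [[-0.0, 0.206, 0.979], [-0.001, 0.979, -0.206], [-1.0, -0.001, 0.0]]
force: [0.4, -0.5, 0.8]
width: 0.0855
```

```bash
python3 -c "
from h import *
plan([.5425,.3435,.033],78.3)"
```

```text
pos [0.5447 0.3427 0.1248] S [0.5085 0.3944 0.1248] w 0.0855 F [ 0.4 -0.5  0.8] t 10.75 j [-34.  43.   1.  91.  -0.  47.  44.]
shift tool [ 0.0918  0.0004 -0.0023] | 92 mm  turn [-0.18  0.    0.04] or [ 1.7982e+02  6.0000e-02 -1.0000e-02]
```

Call:
apply_moves(
  increments=[
    [0.03, 0, -0.002, 0, 0, 0, 1],
    [0.03, 0, 0, 0, 0, 0, 1],
    [0.02, 0, 0, 0, 0, 0, 1],
    [0.012, 0, 0, 0, 0, 0, 1],
    [0, 0, 0, 0, 0, 0, 1],
    [0, 0, 0, 0, 0, 0, 0.3],
    [0, 0, 0, 0, 0, 0, 0.3],
    [0, 0, 0, 0, 0, 0, 0.3],
    [0, 0, 0, 0, 0, 0, 0.3],
    [0, 0, 0, 0, 0, 0, 0.3],
  ],
  newtons=60,
)

```text
time: 11.75
position: [0.5436, 0.3448, 0.0348]
orientation: [[0.004, 0.204, 0.979], [0.002, 0.979, -0.204], [-1.0, 0.003, 0.003]]
force: [0.3, -0.1, 7.6]
width: 0.0606
```

```bash
python3 -c "
from h import *
plan(W(.559,.36,.08),-5.63)
f=grab_frame('side'); cv2.imwrite('pics/side6.png',f['image'])"
```

```text
pos [0.5436 0.3448 0.0348] S [0.5071 0.3965 0.0348] w 0.0606 F [ 0.3 -0.1  7.6] t 11.75 j [-35.  49.   0.  94.  -0.  37.  44.]
shift tool [-0.0452 -0.0306  0.0556] | 78 mm  turn [ 8.384e+01  4.000e-02 -2.600e-01] or [-9.616e+01  2.600e-01  4.000e-02]
```

View pics/side6.png

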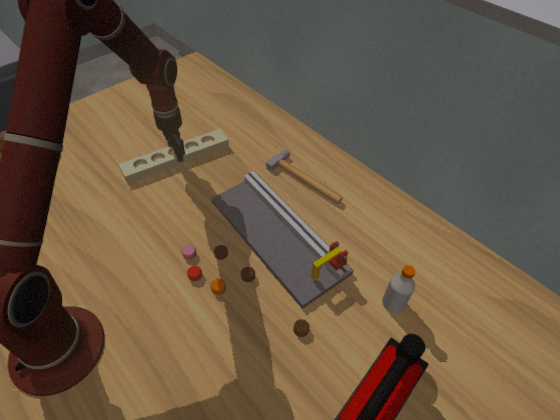

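Call:
apply_moves(
  increments=[
    [-0.01, 0, 0, 0, 0, 0, 0.3],
    [-0.01, 0, 0, 0, 0, 0, 0.3],
    [-0.01, 0, 0, 4, 0, 0, 0.3],
    [-0.005, 0, 0, 7, 0, 0, 0.3],
    [0, 0, 0, 8, 0, 0, 0.3],
    [0, 0, 0, 8, 0, 0, 0.3],
    [0, 0, 0, 8, 0, 0, 0.3],
    [0, 0, 0, 8, 0, 0, 0.3],
    [0, 0, 0, 8, 0, 0, 0.3],
    [0, 0, 0, 8, 0, 0, 0.3],
  ],
)

```text
time: 12.8
position: [0.5415, 0.3444, 0.0675]
orientation: [[-0.001, 0.946, 0.324], [0.0, 0.324, -0.946], [-1.0, -0.001, -0.001]]
force: [0.7, 0.4, -3.6]
width: 0.0605
```

Call:
apply_moves(
  increments=[
    [0, 0, 0, 8, 0, 0, 0.3],
    [0, 0, 0, 8, 0, 0, 0.3],
    [0, 0, 0, 6, 0, 0, 0.3],
    [0, 0, 0, 2.8, 0, 0, 0.3],
    [0, 0, 0, 0, 0, 0, 0.3],
    [0, 0, 0, 0, 0, 0, 0.3],
  ],
)

```text
time: 13.4
position: [0.5416, 0.3445, 0.0673]
orientation: [[-0.001, 0.995, -0.096], [0.0, -0.096, -0.995], [-1.0, -0.001, -0.0]]
force: [0.1, 0.2, -4.6]
width: 0.0607
```

```bash
python3 -c "
from h import *
plan(W(.559,.20,.068),-5.63)
f=grab_frame('side'); cv2.imwrite('pics/side7.png',f['image'])
print([(np.round(d['point'],4),S(d['point'])) for d in pinpoint('rail',f)])"
```

```text
pos [0.5416 0.3445 0.0673] S [0.5052 0.396  0.0673] w 0.0607 F [ 0.1  0.2 -4.6] t 13.4 j [-48.  49.  23.  93. -26.  43. -18.]
shift tool [-0.0008  0.0533  0.1961] | 203 mm  turn [ 0.15 -0.01  0.05] or [-1.7985e+02 -7.0000e-02 -2.0000e-02]
[(array([0.5433, 0.3472, 0.0369]), array([0.50661751, 0.39882506, 0.0369    ]))]
```

View pics/side7.png

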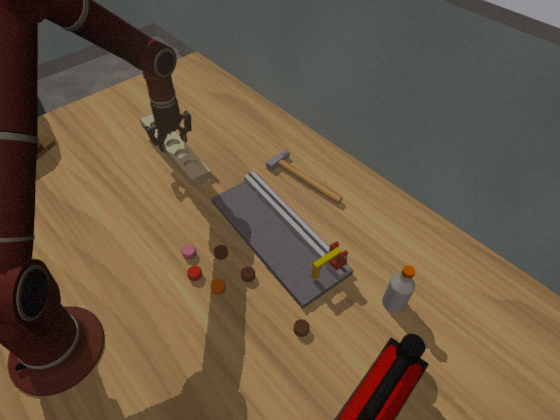

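Call:
apply_moves(
  increments=[
    [0, 0.01, 0.01, 0.1, 0, 0, 0.3],
    [0, 0.015, 0.02, 0, 0, 0, 0.3],
    [0, 0.015, 0.03, 0, 0, 0, 0.3],
    [0, 0.0135, 0.03, 0, 0, 0, 0.3],
    [0, 0, 0.035, 0, 0, 0, 0.3],
    [0, 0, 0.035, 0, 0, 0, 0.3],
    [0, 0, 0.035, 0, 0, 0, 0.3],
    [0, 0, 0.035, 0, 0, 0, 0.3],
    [0, 0, 0.035, 0, 0, 0, 0.3],
    [0, 0, 0.035, 0, 0, 0, 0.3],
  ],
)

```text
time: 14.5
position: [0.566, 0.0372, 0.0677]
orientation: [[0.001, 0.995, -0.1], [-0.001, -0.1, -0.995], [-1.0, 0.001, 0.001]]
force: [1.1, 0.2, -3.5]
width: 0.0605
```

Call:
apply_moves(
  increments=[
    [0, 0, 0.03, 0, 0, 0, 0.3],
    [0, 0, 0.03, 0, 0, 0, 0.3],
    [0, 0, 0.02, 0, 0, 0, 0.3],
    [0, 0, 0, 0, 0, 0, 0.3],
    [0, 0, 0, 0, 0, 0, 0.3],
  ],
)

```text
time: 15.0
position: [0.558, -0.0408, 0.0676]
orientation: [[0.001, 0.995, -0.101], [-0.0, -0.101, -0.995], [-1.0, 0.001, 0.0]]
force: [-0.5, -0.1, -3.7]
width: 0.0609
```

```bash
python3 -c "
from h import *
plan(W(.559,-.0195,.068),-5.63)
f=grab_frame('side'); cv2.imwrite('pics/side8.png',f['image'])
f=grab_frame('scene'); print([(np.round(d['point'],4),S(d['point'])) for d in pinpoint('rail',f)])"
```

```text
pos [ 0.558  -0.0408  0.0676] S [0.5593 0.0142 0.0676] w 0.0609 F [-0.5 -0.1 -3.7] t 15.0 j [ -9.  43.  18. 107. -22.  33.  17.]
shift tool [-0.0004 -0.0002  0.0337] | 34 mm  turn [-0.19  0.01 -0.04] or [ 1.7981e+02 -7.0000e-02 -2.0000e-02]
[(array([ 0.5593, -0.0384,  0.0337]), array([0.56036922, 0.01665479, 0.0337    ]))]
```

View pics/side8.png

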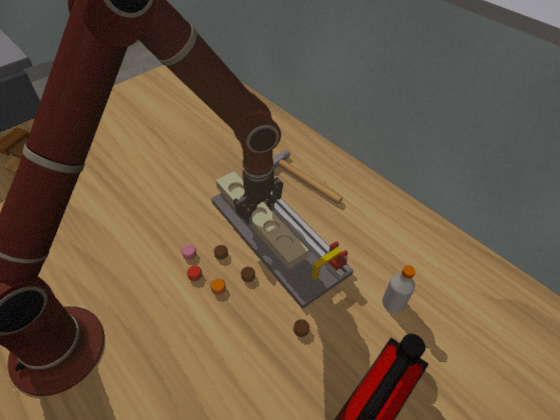

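Call:
apply_moves(
  increments=[
    [0, 0, 0.015, 0, 0, 0, 0.3],
    [0, 0, 0.012, 0, 0, 0, 0.3],
    [0, 0, 0.006, 0, 0, 0, 0.3],
    [0.005, 0, 0, 0, 0, 0, 0.3],
    [0.004, 0, 0, 0, 0, 0, 0.3],
    [0.002, 0, 0, 0, 0, 0, 0.3],
    [0, 0, 0, 0, 0, 0, 0.3],
  ],
)

```text
time: 15.85
position: [0.5542, -0.0713, 0.0557]
orientation: [[-0.001, 0.995, -0.098], [0.001, -0.098, -0.995], [-1.0, -0.001, -0.001]]
force: [0.5, 0.3, -3.5]
width: 0.0606
```

Call:
apply_moves(
  increments=[
    [0.001, 0, 0, 0, 0, 0, 0.3],
    [0.001, 0, 0, 0, 0, 0, 0.3],
    [0, 0, 0, 0, 0, 0, 0.3],
  ],
)

```text
time: 16.15
position: [0.5547, -0.0718, 0.0548]
orientation: [[0.0, 0.995, -0.098], [0.0, -0.098, -0.995], [-1.0, 0.0, -0.0]]
force: [-0.3, 0.3, 1.1]
width: 0.0608
```

Call:
apply_moves(
  increments=[
    [0, 0, 0, 0, 0, 0, 0.8],
    [0, 0, 0, 0, 0, 0, 0.8],
    [0, 0, 0, 0, 0, 0, 0.8],
    [-0.02, 0, 0, 0, 0, 0, 0.8],
    [-0.04, 0, 0, 0, 0, 0, 0.8],
    [-0.04, 0, 0, 0, 0, 0, 0.5],
    [-0.03, 0, 0, 0, 0, 0, 0],
    [0, 0, 0, 0, 0, 0, 0],
    [0, 0, 0, 0, 0, 0, 0],
  ],
)

```text
time: 17.05
position: [0.5547, -0.0721, 0.1849]
orientation: [[0.001, 0.995, -0.099], [0.0, -0.099, -0.995], [-1.0, 0.001, -0.0]]
force: [-0.5, -0.3, -1.4]
width: 0.0103
```

```bash
python3 -c "
from h import *
plan(W(.559,-.0195,.068),-5.63)
for n in ['side','scene','wrist']:
  f=grab_frame(n); cv2.imwrite(f'pics/{n}9.png',f['image'])
  print(n,[(S(d['point']).round(4)) for d in pinpoint('rail',f)],[(S(d['point']).round(3)) for d in pinpoint('rail_hole1',f)])"
```

```text
pos [ 0.5547 -0.0721  0.1849] S [ 0.5591 -0.0173  0.1849] w 0.0103 F [-0.5 -0.3 -1.4] t 17.05 j [ -9.  33.  23. 102. -17.  47.  16.]
shift tool [ 0.1169 -0.0002  0.0022] | 117 mm  turn [-0.05 -0.01 -0.09] or [ 1.7995e+02 -1.3000e-01  2.0000e-02]
side [array([ 0.5591, -0.0162,  0.0201])] [array([0.56 , 0.039, 0.053]), array([0.561, 0.099, 0.052]), array([ 0.557, -0.126,  0.054]), array([ 0.559, -0.072,  0.05 ])]
scene [array([ 0.5582, -0.018 ,  0.0228])] [array([ 0.56 , -0.128,  0.051]), array([0.558, 0.096, 0.048]), array([ 0.559, -0.02 ,  0.053]), array([ 0.556, -0.07 ,  0.048]), array([0.562, 0.036, 0.051])]
wrist [array([ 0.5565, -0.0124,  0.0188])] [array([ 0.563, -0.018,  0.05 ]), array([0.557, 0.044, 0.053]), array([0.56 , 0.096, 0.052])]
```

View pics/wrist9.png

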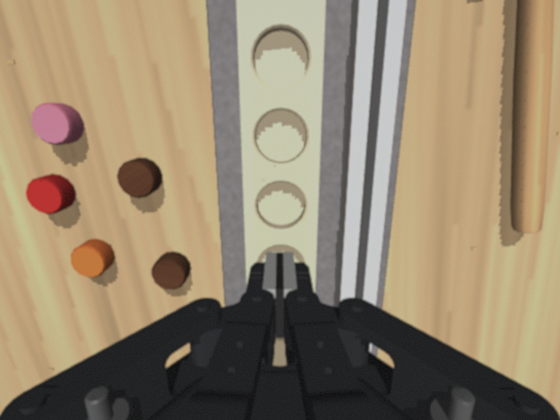

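Call:
apply_moves(
  increments=[
    [0, -0.03, 0, 0, 0, 0, 0],
    [0, -0.031, 0, 0, 0, 0, 0],
    [0.04, 0, 0, 0, 0, 0, 0],
    [0.04, 0, 0, 0, 0, 0, 0],
    [0.03, 0, 0, 0, 0, 0, 0],
    [0.013, 0, 0, 0, 0, 0, 0],
    [0, 0, 0, 0, 0, 0, 0],
    [0, 0, 0, 0, 0, 0, 0],
  ],
)

```text
time: 18.3
position: [0.4941, -0.0663, 0.0615]
orientation: [[0.0, 0.995, -0.099], [-0.0, -0.099, -0.995], [-1.0, 0.0, 0.0]]
force: [-0.2, -0.6, 1.0]
width: 0.0002
```

```bash
python3 -c "
from h import *
plan(W(.538,-.017,.062),-5.63)
f=grab_frame('side');cv2.imwrite('pics/side10.png',f['image'][120:330,180:400].repeat(3,0).repeat(3,1))"
```

```text
pos [ 0.4941 -0.0663  0.0615] S [ 0.4982 -0.0175  0.0615] w 0.0002 F [-0.2 -0.6  1. ] t 18.3 j [ -5.  40.  15. 117. -23.  26.  23.]
shift tool [-0.0005  0.0398 -0.0006] | 40 mm  turn [-0.06  0.02 -0.01] or [ 1.7994e+02 -2.0000e-02 -3.0000e-02]
```

View pics/side10.png

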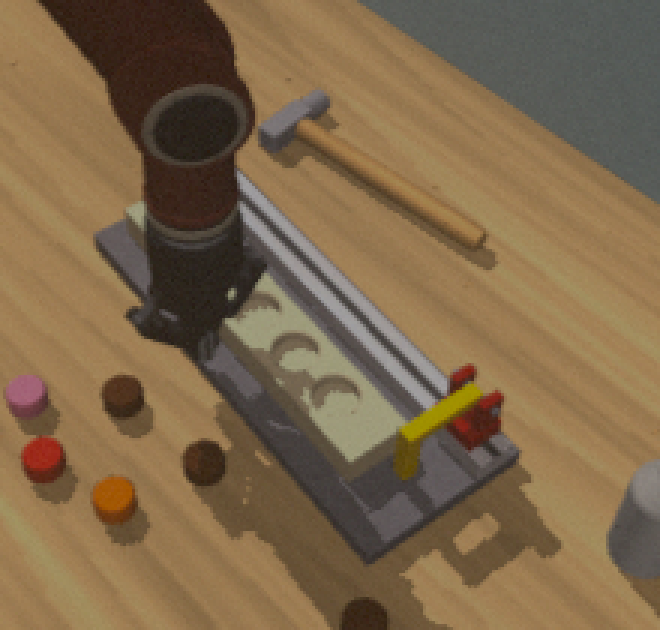

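Call:
apply_moves(
  increments=[
    [0, 0.006, 0, 0, 0, 0, 0],
    [0, 0.006, 0, 0, 0, 0, 0],
    [0, 0.005, 0, 0, 0, 0, 0],
    [0, 0.004, 0, 0, 0, 0, 0],
    [0, 0.004, 0, 0, 0, 0, 0],
    [0, 0.004, 0, 0, 0, 0, 0],
    [0, 0.003, 0, 0, 0, 0, 0],
    [0, 0.002, 0, 0, 0, 0, 0],
  ],
)

```text
time: 19.15
position: [0.5279, -0.0695, 0.0612]
orientation: [[-0.0, 0.995, -0.099], [-0.0, -0.099, -0.995], [-1.0, -0.0, 0.0]]
force: [-1.8, -0.3, 2.5]
width: -0.0
```

Call:
apply_moves(
  increments=[
    [0, 0.002, 0, 0, 0, 0, 0],
    [0, 0.001, 0, 0, 0, 0, 0],
    [0, 0.001, 0, 0, 0, 0, 0],
    [0, 0, 0, 0, 0, 0, 0],
  ],
)

```text
time: 19.55
position: [0.5319, -0.0699, 0.0613]
orientation: [[0.0, 0.995, -0.099], [-0.0, -0.099, -0.995], [-1.0, 0.0, 0.0]]
force: [-0.9, 0.0, -0.1]
width: 0.0001
```

Call:
apply_moves(
  increments=[
    [0, 0.001, 0, 0, 0, 0, 0],
    [0, 0.001, 0, 0, 0, 0, 0],
    [0, 0.001, 0, 0, 0, 0, 0],
    [0, 0.001, 0, 0, 0, 0, 0],
  ],
)

```text
time: 19.95
position: [0.5354, -0.0701, 0.0612]
orientation: [[-0.001, 0.995, -0.099], [0.0, -0.099, -0.995], [-1.0, -0.001, -0.0]]
force: [-4.2, -0.7, 2.5]
width: 0.0001
```

Call:
apply_moves(
  increments=[
    [0, 0.001, 0, 0, 0, 0, 0],
    [0, 0.001, 0, 0, 0, 0, 0],
    [0, 0.001, 0, 0, 0, 0, 0],
  ],
)

```text
time: 20.25
position: [0.5356, -0.0701, 0.0612]
orientation: [[-0.007, 0.995, -0.099], [0.002, -0.099, -0.995], [-1.0, -0.007, -0.001]]
force: [-9.0, 0.4, 6.9]
width: -0.0005
```

```bash
python3 -c "
from h import *
plan(W(.538,-.017,.062),-5.63)
for n in ['scene','wrist']:
  f=grab_frame(n);cv2.imwrite(f'pics/{n}11.png',f['image']);print([(S(d['point']).round(4)) for d in pinpoint('rail',f)])"
```

```text
pos [ 0.5356 -0.0701  0.0612] S [ 0.5399 -0.0172  0.0612] w -0.0005 F [-9.   0.4  6.9] t 20.25 j [ -6.  42.  17. 110. -23.  31.  21.]
shift tool [-0.0008 -0.0019 -0.0002] | 2 mm  turn [-0.06 -0.07  0.39] or [1.7994e+02 6.1000e-01 1.0000e-01]
[array([ 0.5848, -0.0167,  0.021 ]), array([0.5872, 0.0357, 0.0516])]
[array([ 0.5853, -0.0127,  0.0186])]
```

View pics/wrist11.png

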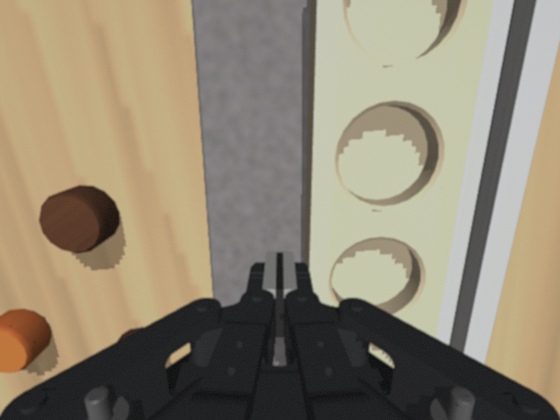

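Call:
apply_moves(
  increments=[
    [0, -0.01, 0, 0, 0, 0, 0],
    [-0.03, -0.01, 0, 0, 0, 0, 0],
    [-0.03, 0, -0.01, 0, 0, 0, 0],
    [0, 0.01, -0.04, 0, 0, 0, 0],
    [0, 0.02, -0.04, 0, 0, 0, 0],
    [0, 0.02, -0.04, 0, 0, 0, 0],
    [0, 0.012, -0.04, 0, 0, 0, 0],
    [0, 0, -0.034, 0, 0, 0, 0],
    [0, 0, 0, 0, 0, 0, 0],
    [0, 0, 0, 0, 0, 0, 0],
  ],
)

```text
time: 21.45
position: [0.6012, 0.1294, 0.1213]
orientation: [[0.002, 0.995, -0.096], [0.0, -0.096, -0.995], [-1.0, 0.002, -0.0]]
force: [-0.1, -1.2, 0.7]
width: 0.0002
```

```bash
python3 -c "
from h import *
plan(W(.5845,.186,.062),-5.63)"
```

```text
pos [0.6012 0.1294 0.1213] S [0.5856 0.1878 0.1213] w 0.0002 F [-0.1 -1.2  0.7] t 21.45 j [-28.  42.  23.  96. -21.  45.  -1.]
shift tool [ 0.0593 -0.0013  0.0018] | 59 mm  turn [ 0.1  -0.02 -0.14] or [-1.799e+02  2.100e-01 -2.000e-02]
```

Call:
apply_moves(
  increments=[
    [0.03, 0, 0, 0, 0, 0, 0],
    [0.029, 0, 0, 0, 0, 0, 0],
    [0, 0, 0.008, 0, 0, 0, 0],
    [0, 0, 0.006, 0, 0, 0, 0],
    [0, 0, 0.004, 0, 0, 0, 0],
    [0, 0, 0.004, 0, 0, 0, 0],
    [0, 0, 0.003, 0, 0, 0, 0],
    [0, 0, 0.003, 0, 0, 0, 0],
    [0, 0, 0.003, 0, 0, 0, 0],
    [0, 0, 0, 0, 0, 0, 0],
  ],
)

```text
time: 22.45
position: [0.5977, 0.0971, 0.0626]
orientation: [[0.001, 0.995, -0.099], [-0.0, -0.099, -0.995], [-1.0, 0.001, 0.0]]
force: [0.5, 1.5, 0.8]
width: 0.0001
```

Call:
apply_moves(
  increments=[
    [0, 0, 0.002, 0, 0, 0, 0],
    [0, 0, 0.001, 0, 0, 0, 0],
    [0, 0, 0.001, 0, 0, 0, 0],
    [0, 0, 0.001, 0, 0, 0, 0],
    [0, 0, 0, 0, 0, 0, 0],
  ],
)

```text
time: 22.95
position: [0.5969, 0.0925, 0.0622]
orientation: [[-0.0, 0.995, -0.099], [-0.0, -0.099, -0.995], [-1.0, -0.0, 0.0]]
force: [0.8, 2.2, 0.9]
width: 0.0001
```

Call:
apply_moves(
  increments=[
    [0, 0, 0.001, 0, 0, 0, 0],
    [0, 0, 0.001, 0, 0, 0, 0],
    [0, 0, 0.001, 0, 0, 0, 0],
    [0, 0, 0, 0, 0, 0, 0],
  ],
)

```text
time: 23.35
position: [0.5969, 0.0923, 0.0623]
orientation: [[0.0, 0.995, -0.097], [0.004, -0.097, -0.995], [-1.0, -0.0, -0.004]]
force: [0.8, 6.5, 1.8]
width: -0.0001
```

Call:
apply_moves(
  increments=[
    [0, 0, 0.001, 0, 0, 0, 0],
    [0, 0, 0.001, 0, 0, 0, 0],
    [0, 0, 0, 0, 0, 0, 0],
  ],
)

```text
time: 23.65
position: [0.5968, 0.0922, 0.0623]
orientation: [[0.001, 0.995, -0.096], [0.006, -0.096, -0.995], [-1.0, 0.0, -0.006]]
force: [1.7, 8.9, 1.9]
width: 0.0002
```

```bash
python3 -c "
from h import *
plan(W(.5845,.186,.062),-5.63)
for n in ['scene','side']:
  f=grab_frame(n);cv2.imwrite(f'pics/{n}12.png',f['image'][150:350,180:400].repeat(3,0).repeat(3,1));print([(S(d['point']).round(4)) for d in pinpoint('rail',f)])"
```

```text
pos [0.5968 0.0922 0.0623] S [0.5849 0.1503 0.0623] w 0.0002 F [1.7 8.9 1.9] t 23.65 j [-22.  46.  19. 100. -24.  38.   5.]
shift tool [ 0.0005 -0.0004 -0.0357] | 36 mm  turn [ 0.12 -0.34 -0.01] or [-1.7988e+02  1.0000e-02 -5.4000e-01]
[array([ 0.5809, -0.0325,  0.0227])]
[array([ 0.5838, -0.0334,  0.0238]), array([ 0.6347, -0.2073,  0.0865])]
```

View pics/side12.png

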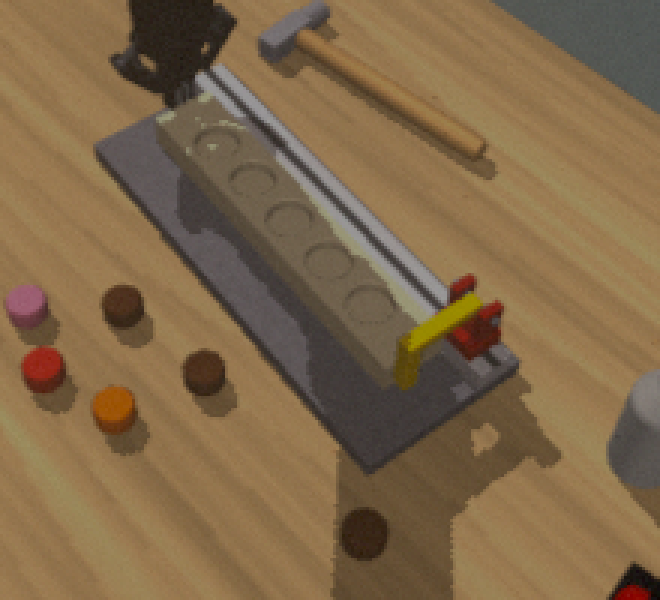

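Call:
apply_moves(
  increments=[
    [0, 0, -0.012, 0, 0, 0, 0],
    [-0.03, 0, -0.005, 0, 0, 0, 0],
    [-0.03, 0, 0, 0, 0, 0, 0],
    [0, -0.035, 0.03, 0, 0, 0, 0],
    [0, -0.035, 0.04, 0, 0, 0, 0],
    [0.02, 0, 0.035, 0, 0, 0, 0],
    [0.03, 0, 0, 0, 0, 0, 0],
    [0.01, 0, 0, 0, 0, 0, 0],
    [0, 0, 0, 0, 0, 0, 0],
    [0, 0, 0, 0, 0, 0, 0],
  ],
)

```text
time: 24.85
position: [0.5208, 0.0095, 0.0625]
orientation: [[0.0, 0.995, -0.098], [-0.0, -0.098, -0.995], [-1.0, 0.0, 0.0]]
force: [-0.5, 0.4, 0.0]
width: -0.0
```

```bash
python3 -c "
from h import *
plan(W(.5405,.06,.062),-5.63)"
```

```text
pos [0.5208 0.0095 0.0625] S [0.5174 0.0605 0.0625] w -0.0 F [-0.5  0.4  0. ] t 24.85 j [-15.  41.  17. 114. -24.  28.  14.]
shift tool [0.0005 0.0231 0.0005] | 23 mm  turn [ 0.03  0.02 -0.  ] or [-1.7997e+02  0.0000e+00  3.0000e-02]
```

Call:
apply_moves(
  increments=[
    [0, 0.008, 0, 0, 0, 0, 0],
    [0, 0.006, 0, 0, 0, 0, 0],
    [0, 0.004, 0, 0, 0, 0, 0],
    [0, 0.002, 0, 0, 0, 0, 0],
    [0, 0.002, 0, 0, 0, 0, 0],
    [0, 0.001, 0, 0, 0, 0, 0],
    [0, 0, 0, 0, 0, 0, 0],
  ],
)

```text
time: 25.55
position: [0.5425, 0.007, 0.0621]
orientation: [[-0.002, 0.995, -0.099], [0.0, -0.099, -0.995], [-1.0, -0.002, -0.0]]
force: [-1.6, 1.0, 1.3]
width: 0.0005
```

Call:
apply_moves(
  increments=[
    [0, 0.001, 0, 0, 0, 0, 0],
    [0, 0.001, 0, 0, 0, 0, 0],
    [0, 0.001, 0, 0, 0, 0, 0],
    [0, 0, 0, 0, 0, 0, 0],
  ],
)

```text
time: 25.95
position: [0.5431, 0.0069, 0.0619]
orientation: [[-0.007, 0.995, -0.099], [0.001, -0.099, -0.995], [-1.0, -0.007, -0.001]]
force: [-6.6, 1.3, 5.2]
width: 0.0002
```

```bash
python3 -c "
from h import *
plan(W(.515,-.12,.062),-5.63)"
```

```text
pos [0.5431 0.0069 0.0619] S [0.5398 0.0602 0.0619] w 0.0002 F [-6.6  1.3  5.2] t 25.95 j [-14.  43.  18. 110. -24.  31.  14.]
shift tool [-0.     -0.0247  0.1802] | 182 mm  turn [-0.04 -0.04  0.42] or [1.7996e+02 6.7000e-01 7.0000e-02]
```

Call:
apply_moves(
  increments=[
    [0, -0.012, 0, 0, 0, 0, 0],
    [0, -0.013, 0.02, 0, 0, 0, 0],
    [0, 0, 0.04, 0, 0, 0, 0],
    [0, 0, 0.04, 0, 0, 0, 0],
    [0, 0, 0.04, 0, 0, 0, 0],
    [0, 0, 0.035, 0, 0, 0, 0],
    [0, 0, 0, 0, 0, 0, 0],
    [0, 0, 0, 0, 0, 0, 0],
  ],
)

```text
time: 26.75
position: [0.5048, -0.1669, 0.0625]
orientation: [[0.002, 0.995, -0.102], [-0.001, -0.102, -0.995], [-1.0, 0.002, 0.001]]
force: [-0.0, 0.4, -0.1]
width: -0.0001
```

```bash
python3 -c "
from h import *
plan(W(.5395,-.12,.062),-5.63)"
```

```text
pos [ 0.5048 -0.1669  0.0625] S [ 0.5187 -0.1166  0.0625] w -0.0001 F [-0.   0.4 -0.1] t 26.75 j [  6.  42.  15. 112. -21.  29.  30.]
shift tool [0.0006 0.0208 0.0034] | 21 mm  turn [-0.22  0.07 -0.13] or [ 1.7978e+02 -2.0000e-01 -1.1000e-01]
```

Call:
apply_moves(
  increments=[
    [0, 0.008, 0, 0, 0, 0, 0],
    [0, 0.006, 0, 0, 0, 0, 0],
    [0, 0.003, 0, 0, 0, 0, 0],
    [0, 0.002, 0, 0, 0, 0, 0],
    [0, 0.001, 0, 0, 0, 0, 0],
    [0, 0.001, 0, 0, 0, 0, 0],
    [0, 0, 0, 0, 0, 0, 0],
  ],
)

```text
time: 27.45
position: [0.525, -0.1673, 0.0623]
orientation: [[-0.0, 0.995, -0.099], [-0.0, -0.099, -0.995], [-1.0, -0.0, 0.0]]
force: [-0.3, -0.2, -1.0]
width: -0.0003
```

Call:
apply_moves(
  increments=[
    [0, 0.001, 0, 0, 0, 0, 0],
    [0, 0.001, 0, 0, 0, 0, 0],
    [0, 0.001, 0, 0, 0, 0, 0],
    [0, 0, 0, 0, 0, 0, 0],
  ],
)

```text
time: 27.85
position: [0.526, -0.1674, 0.0621]
orientation: [[-0.004, 0.995, -0.099], [0.001, -0.099, -0.995], [-1.0, -0.004, -0.001]]
force: [-5.6, 1.8, 3.6]
width: -0.0003
```

```bash
python3 -c "
from h import *
plan(W(.515,-.12,.062),-5.63)"
```

```text
pos [ 0.526  -0.1674  0.0621] S [ 0.5399 -0.115   0.0621] w -0.0003 F [-5.6  1.8  3.6] t 27.85 j [  6.  43.  16. 109. -20.  32.  29.]
shift tool [ 0.0002 -0.0249  0.005 ] | 25 mm  turn [-0.08 -0.04  0.24] or [1.7992e+02 3.8000e-01 7.0000e-02]
```

Call:
apply_moves(
  increments=[
    [0, -0.012, 0, 0, 0, 0, 0],
    [-0.03, -0.01, 0, 0, 0, 0, 0],
    [-0.04, 0, 0, 0, 0, 0, 0.45],
    [-0.04, 0, 0, -4, 0, 0, 0.45],
    [-0.02, 0, 0, -8, 0, 0, 0.45],
    [0, 0, 0, -8, 0, 0, 0.45],
    [0, 0, 0, -8, 0, 0, 0.45],
    [0, 0, 0, -8, 0, 0, 0.45],
    [0, 0, 0, -8, 0, 0, 0.45],
    [0, 0, 0, -8, 0, 0, 0.45],
  ],
)

```text
time: 28.85
position: [0.5075, -0.1655, 0.1927]
orientation: [[0.004, 0.686, 0.727], [-0.001, 0.727, -0.686], [-1.0, 0.002, 0.003]]
force: [0.1, -0.2, 0.5]
width: 0.0387
```

Call:
apply_moves(
  increments=[
    [0, 0, 0, -8, 0, 0, 0.45],
    [0, 0, 0, -8, 0, 0, 0.45],
    [0, 0, 0, -8, 0, 0, 0.45],
    [0, 0, 0, -8, 0, 0, 0.45],
    [0, 0, 0, -6, 0, 0, 0.45],
    [0, 0, 0, 0, 0, 0, 0.45],
    [0, 0, 0, 0, 0, 0, 0.45],
  ],
)

```text
time: 29.55
position: [0.5068, -0.1655, 0.1925]
orientation: [[0.002, 0.101, 0.995], [-0.0, 0.995, -0.101], [-1.0, 0.0, 0.002]]
force: [0.6, -0.2, 0.0]
width: 0.0384
```

```bash
python3 -c "
from h import *
plan(W(.5695,-.2095,.16),84.37)
for n in ['wrist','scene','side']:
  f=grab_frame(n); im=f['image']; cv2.imwrite(f'pics/{n}13.png',im if n=='wrist' else im[180:330,180:400].repeat(3,0).repeat(3,1))
  print(n,[(S(d['point']).round(4)) for d in pinpoint('rail',f)],[(S(d['point']).round(4)) for d in pinpoint('flip_grip',f)])"
```

```text
pos [ 0.5068 -0.1655  0.1925] S [ 0.5206 -0.115   0.1925] w 0.0384 F [ 0.6 -0.2  0. ] t 29.55 j [ 19.  29.  -5. 106.   3.  45.  97.]
shift tool [ 0.0325 -0.0943  0.0492] | 111 mm  turn [-0.19  0.1  -0.01] or [ 1.7981e+02 -1.0000e-02 -1.5000e-01]
wrist [array([ 0.5837, -0.0311,  0.0163])] [array([ 0.5665, -0.2089,  0.0847])]
scene [array([ 0.5834, -0.0297,  0.0219]), array([ 0.4651, -0.2854,  0.0099])] [array([ 0.575 , -0.2098,  0.083 ])]
side [array([ 0.5835, -0.0305,  0.021 ])] [array([ 0.5674, -0.2104,  0.0877])]
```

View pics/wrist13.png

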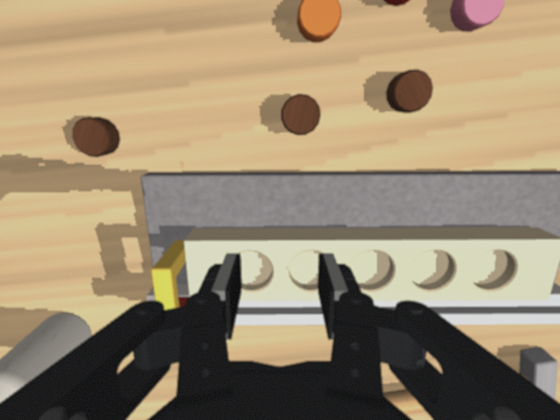

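View pics/side13.png

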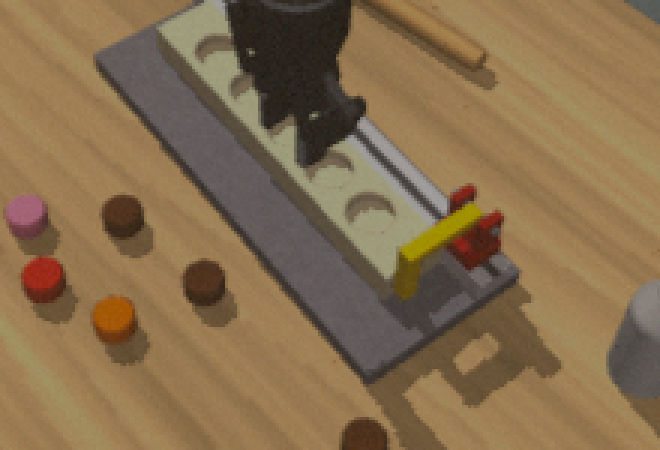

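Rail is snug against fence and tongue, stop leaf down. Now go to the leaf.

Call:
apply_moves(
  increments=[
    [0, -0.03, 0.02, 0, 0, 0, 0.45],
    [0, -0.035, 0.02, 0, 0, 0, 0.45],
    [0, -0.029, 0.009, 0, 0, 0, 0.45],
    [0.02, 0, 0, 0, 0, 0, 0.45],
    [0.02, 0, 0, 0, 0, 0, 0.45],
    [0, 0, 0, 0, 0, 0, 0.45],
    [0, 0, 0, 0, 0, 0, 0.45],
  ],
)

```text
time: 30.7
position: [0.5456, -0.2636, 0.1524]
orientation: [[-0.0, 0.099, 0.995], [0.0, 0.995, -0.099], [-1.0, 0.0, -0.0]]
force: [0.4, -0.6, 0.2]
width: 0.0385
```

```bash
python3 -c "
from h import *
plan(W(.5695,-.2095,.095),84.37)"
```

```text
pos [ 0.5456 -0.2636  0.1524] S [ 0.5689 -0.2088  0.1524] w 0.0385 F [ 0.4 -0.6  0.2] t 30.7 j [ 26.  38.  -4.  96.   4.  46. 105.]
shift tool [ 0.0574 -0.0007  0.0007] | 57 mm  turn [-0.03 -0.03 -0.01] or [ 1.7997e+02 -2.0000e-02  4.0000e-02]
```

Call:
apply_moves(
  increments=[
    [0.03, 0.001, 0, 0, 0, 0, 0.45],
    [0.017, 0, 0, 0, 0, 0, 0.45],
    [0.01, 0, 0, 0, 0, 0, 0.45],
    [0, 0, 0, 0, 0, 0, 0.45],
    [0, 0, 0, 0, 0, 0, 0.45],
    [0, 0, 0, 0, 0, 0, 0],
    [0, 0, 0, 0, 0, 0, 0],
    [0, 0, 0, 0, 0, 0, 0],
    [0, 0, 0, 0, 0, 0, 0],
    [0, 0, 0, 0, 0, 0, 0],
  ],
  newtons=25,
)

```text
time: 31.7
position: [0.5464, -0.2633, 0.0966]
orientation: [[0.002, 0.099, 0.995], [-0.001, 0.995, -0.099], [-1.0, -0.001, 0.002]]
force: [-1.0, 0.4, 6.3]
width: 0.0155
```

```bash
python3 -c "
from h import *
plan(W(.5695,-.2082,.095),84.37)
p=S(read_state()['position']); vx=p[0]-.6376; vz=p[2]-.006-.085; r=np.hypot(vx,vz); t0=np.degrees(np.arctan2(vz,-vx)); print(r,t0)
t=np.radians(np.linspace(t0,100,11)); ex=-r*np.cos(t); z=r*np.sin(t)
print(np.round(np.stack([-np.diff(z),np.diff(ex)],1),4).tolist())
"
```

```text
pos [ 0.5464 -0.2633  0.0966] S [ 0.5696 -0.2085  0.0966] w 0.0155 F [-1.   0.4  6.3] t 31.7 j [ 26.  42.  -4.  98.   4.  40. 104.]
shift tool [ 0.0016  0.0003 -0.0001] | 2 mm  turn [-0.06  0.13  0.06] or [ 1.7994e+02  1.0000e-01 -2.0000e-01]
0.06823432416947445 4.709296683108959
[[-0.0112, 0.0019], [-0.0107, 0.0037], [-0.01, 0.0054], [-0.0089, 0.007], [-0.0076, 0.0084], [-0.0062, 0.0095], [-0.0045, 0.0104], [-0.0027, 0.011], [-0.0008, 0.0113], [0.001, 0.0113]]
```

Call:
apply_moves(
  increments=[
    [-0.0112, 0, 0.002, 0, 0, 0, 0],
    [-0.0107, 0, 0.0037, 0, 0, 0, 0],
    [-0.01, 0, 0.0054, 0, 0, 0, 0],
    [-0.009, 0, 0.007, 0, 0, 0, 0],
    [-0.0076, 0, 0.0084, 0, 0, 0, 0],
    [-0.0062, 0, 0.0095, 0, 0, 0, 0],
    [-0.0045, 0, 0.0104, 0, 0, 0, 0],
    [-0.0027, 0, 0.011, 0, 0, 0, 0],
    [-0.0008, 0, 0.0113, 0, 0, 0, 0],
    [0.001, 0, 0.0113, 0, 0, 0, 0],
  ],
)

```text
time: 32.7
position: [0.6253, -0.2711, 0.159]
orientation: [[-0.001, 0.099, 0.995], [-0.001, 0.995, -0.099], [-1.0, -0.001, -0.001]]
force: [-3.6, -0.9, 1.5]
width: 0.0152
```

Call:
apply_moves(
  increments=[
    [0, 0, 0.002, 0, 0, 0, 0],
    [0, 0, 0, 0, 0, 0, 0],
  ],
)

```text
time: 32.9
position: [0.6282, -0.2713, 0.1585]
orientation: [[0.003, 0.099, 0.995], [-0.001, 0.995, -0.099], [-1.0, -0.001, 0.003]]
force: [-2.3, -0.9, 3.5]
width: 0.0153
```

```bash
python3 -c "
from h import *
plan(W(.5695,-.2082,.095),84.37)
for n in ['scene','side']:
  f=grab_frame(n); im=f['image']; cv2.imwrite(f'pics/{n}14.png',im[180:330,180:400].repeat(3,0).repeat(3,1))
  print(n,[(S(d['point']).round(4)) for d in pinpoint('rail',f)],[(S(d['point']).round(4)) for d in pinpoint('flip_grip',f)])"
```

```text
pos [ 0.6282 -0.2713  0.1585] S [ 0.6518 -0.2084  0.1585] w 0.0153 F [-2.3 -0.9  3.5] t 32.9 j [ 24.  44.  -4.  82.   3.  55. 103.]
shift tool [ 0.0633  0.0002 -0.0825] | 104 mm  turn [-0.05  0.15  0.06] or [ 1.7995e+02  9.0000e-02 -2.4000e-01]
scene [array([ 0.5854, -0.0305,  0.0211])] [array([ 0.6425, -0.2124,  0.1508])]
side [array([ 0.5857, -0.0302,  0.0207]), array([ 0.6365, -0.2089,  0.0837])] [array([ 0.6387, -0.2096,  0.1532])]
```

View pics/side14.png

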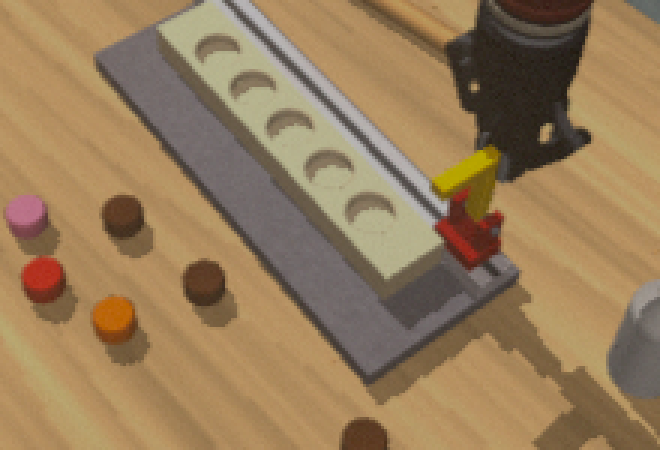

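Call:
apply_moves(
  increments=[
    [0, 0, 0, 0, 0, 0, 0.6],
    [0, 0, 0, 0, 0, 0, 0.6],
    [0, 0, 0, 0, 0, 0, 0.6],
    [-0.02, 0, 0, 0, 0, 0, 0.6],
    [-0.03, 0, 0, 0, 0, 0, 0.6],
    [-0.03, 0, 0, 0, 0, 0, 0.6],
    [-0.03, 0, 0, 0, 0, 0, 0.6],
    [0, 0, -0.02, 0, 0, 0, 0.6],
    [0, 0, -0.04, 0, 0, 0, 0.6],
    [0, 0.02, -0.04, 0, 0, 0, 0.6],
  ],
)

```text
time: 34.2
position: [0.528, -0.2437, 0.2665]
orientation: [[-0.0, 0.104, 0.995], [-0.002, 0.995, -0.104], [-1.0, -0.002, 0.0]]
force: [-0.5, -0.4, -0.1]
width: 0.0512
```

```bash
cat > plugs.py <<'E'
from h import *
def discs(n,tag):
    f=grab_frame(n); X=cloud(f); im=f["image"]; cv2.imwrite(f"pics/{n}{tag}.png",im)
    m=np.isfinite(X[...,2])
    d=m&(X[...,2]>.014)&(X[...,2]<.030)&((X@EX)<.493)&(X[...,0]>.25)&(X[...,1]>-.46)&(X[...,1]<.3)
    nl,L,st,ce=cv2.connectedComponentsWithStats(d.astype(np.uint8))
    for i in range(1,nl):
        if st[i,4]>20:
            k=(L==i)&(X[...,2]>.019)
            if k.sum()<10: continue
            (cx,cy),r=cv2.minEnclosingCircle((X[k][:,:2]*1000).astype(np.float32))
            c=np.median(im[k],0); col="DARK" if c.max()<130 and c[2]<2.9*c[0]+20 else "col"
            print(n,st[i,4],np.round(np.mean(X[k],0),4),"circ",round(cx,1),round(cy,1),round(r,1),c,ce[i].round())
    return f
E
python3 -c "
from plugs import *
plan(W(.5695,-.2082,.095),84.37)
for n in ['wrist','scene','side']:
  f=discs(n,15)
  print(n,[(S(d['point']).round(4)) for d in pinpoint('flip_grip',f)])"
```

```text
pos [ 0.528  -0.2437  0.2665] S [ 0.5494 -0.1908  0.2665] w 0.0512 F [-0.5 -0.4 -0.1] t 34.2 j [ 25.  29.  -4.  93.   3.  59. 104.]
shift tool [ 0.1715 -0.0169  0.0202] | 174 mm  turn [-0.31  0.01  0.14] or [ 1.7969e+02  2.2000e-01 -2.0000e-02]
wrist 738 [ 0.364  -0.1178  0.0205] circ 359.6 -117.1 16.8 [ 61.  119.5 193. ] [385.  11.]
wrist 418 [0.3737 0.0132 0.0203] circ 370.2 12.1 15.7 [125. 121. 174.] [514.   6.]
wrist 991 [ 0.4255 -0.0405  0.0204] circ 425.6 -40.9 17.5 [45. 62. 94.] [458.  67.]
wrist 908 [ 0.4353 -0.1388  0.0205] circ 435.1 -139.0 17.3 [45. 62. 95.] [366.  87.]
wrist 855 [ 0.4358 -0.3286  0.0206] circ 436.0 -328.4 17.5 [45. 63. 96.] [194. 106.]
wrist [array([ 0.6343, -0.2067,  0.1547]), array([ 0.5781, -0.0354, -0.0024])]
scene 69 [ 0.3394 -0.0478  0.0219] circ 336.3 -47.2 18.5 [ 59.  75. 177.] [281. 189.]
scene 71 [0.3656 0.0142 0.0215] circ 365.6 14.1 17.8 [145. 132. 194.] [301. 191.]
scene 74 [ 0.3611 -0.1175  0.0217] circ 361.6 -116.1 19.3 [ 63. 123. 193.] [261. 195.]
scene 75 [ 0.4277 -0.0406  0.0216] circ 426.1 -40.3 17.4 [ 59.  82. 112.] [289. 205.]
scene 85 [ 0.4378 -0.1393  0.022 ] circ 437.6 -137.9 19.0 [ 69.  94. 121.] [258. 210.]
scene 88 [ 0.4379 -0.3297  0.0218] circ 436.6 -330.8 18.7 [ 52.  76. 107.] [195. 217.]
scene [array([ 0.6442, -0.2068,  0.1482])]
side 137 [0.3601 0.0123 0.0224] circ 360.3 13.0 17.7 [116.  98. 162.] [188. 251.]
side 132 [ 0.4224 -0.0423  0.0223] circ 423.0 -41.2 17.8 [32. 52. 81.] [220. 250.]
side 153 [ 0.3345 -0.0495  0.0223] circ 334.8 -49.3 18.3 [ 26.  42. 155.] [194. 272.]
side 151 [ 0.4321 -0.1408  0.0221] circ 432.8 -141.1 17.9 [32. 52. 80.] [247. 273.]
side 164 [ 0.3559 -0.1191  0.0223] circ 356.6 -118.3 18.2 [ 10.  87. 162.] [217. 285.]
side 194 [ 0.4329 -0.3309  0.0225] circ 433.1 -330.0 17.9 [31. 51. 79.] [301. 327.]
side [array([ 0.6367, -0.208 ,  0.1543]), array([ 0.5761, -0.035 , -0.0053])]
```

View pics/scene15.png

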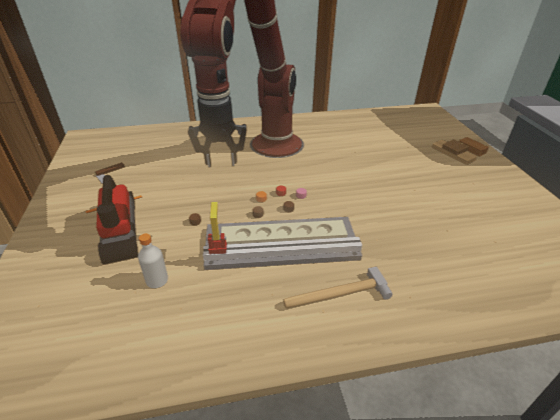

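View pics/wrist15.png

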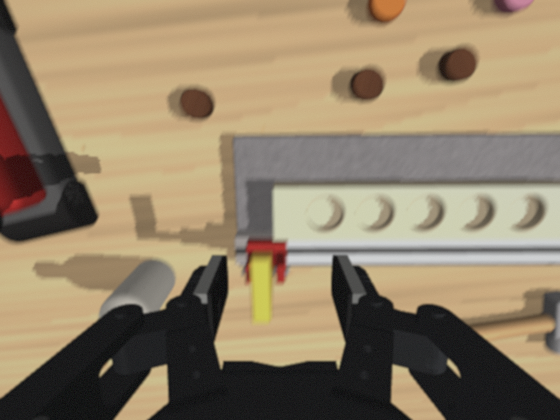

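Call:
apply_moves(
  increments=[
    [0, 0, -0.02, 8, 0, 0, 0.6],
    [0, 0, -0.02, 8, 0, 0, 0.6],
    [0, 0, -0.02, 8, 0, 0, 0.6],
    [0, 0, -0.01, 8, 0, 0, 0.6],
    [0, 0, 0, 8, 0, 0, 0.6],
    [0, 0, 0, 8, 0, 0, 0.6],
    [0, 0, 0, 8, 0, 0, 0.6],
    [0, 0, 0, 8, 0, 0, 0.6],
    [0, 0, 0, 8, 0, 0, 0.6],
    [0, 0, 0, 8, 0, 0, 0.6],
  ],
)

```text
time: 35.5
position: [0.4652, -0.2227, 0.2673]
orientation: [[0.002, 0.998, 0.07], [-0.001, 0.07, -0.998], [-1.0, 0.002, 0.002]]
force: [0.2, 0.0, -0.7]
width: 0.0512
```

Call:
apply_moves(
  increments=[
    [0, 0, 0, 8, 0, 0, 0.6],
    [0, 0, 0, 2, 0, 0, 0.6],
    [0, 0, 0, 0, 0, 0, 0.6],
    [0, 0, 0, 0, 0, 0, 0.6],
  ],
)

```text
time: 35.9
position: [0.4644, -0.2224, 0.2671]
orientation: [[0.001, 0.995, -0.097], [-0.001, -0.097, -0.995], [-1.0, 0.001, 0.001]]
force: [-0.4, 0.4, -0.2]
width: 0.0513
```

```bash
python3 -c "
from plugs import *
plan([.437,-.22,.18],-5.63)
f=discs('wrist',16)"
```

```text
pos [ 0.4644 -0.2224  0.2671] S [ 0.4839 -0.1757  0.2671] w 0.0513 F [-0.4  0.4 -0.2] t 35.9 j [ 10.  23.  18. 103.  -9.  55.  27.]
shift tool [ 0.0871 -0.0275  0.0002] | 91 mm  turn [ 0.04  0.05 -0.05] or [-1.7996e+02  9.0000e-02  7.0000e-02]
wrist 920 [ 0.4252 -0.0434  0.0205] circ 425.3 -41.7 17.1 [42. 59. 90.] [224.  14.]
wrist 1086 [ 0.3376 -0.0479  0.0204] circ 337.8 -48.2 17.3 [ 49.  51. 182.] [141.  28.]
wrist 893 [ 0.3589 -0.1173  0.0204] circ 358.7 -117.5 17.2 [ 59. 117. 192.] [174.  96.]
wrist 833 [ 0.4354 -0.1391  0.0206] circ 435.2 -139.1 17.4 [43. 60. 91.] [246. 110.]
wrist 568 [ 0.4357 -0.3288  0.0206] circ 436.0 -329.5 17.5 [43. 60. 91.] [265. 263.]
```

View pics/wrist16.png

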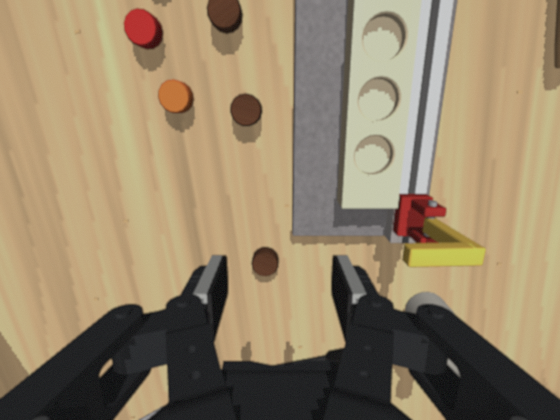

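```bash
cat >> plugs.py <<'E'
def holes(f):
    X=cloud(f); T=np.stack([X@EX,X@EY,X[...,2]],-1)
    rl=np.isfinite(T[...,2])&(T[...,0]>.545)&(T[...,0]<.625)&(T[...,1]>-.21)&(T[...,1]<.15)&(abs(T[...,2]-.052)<.003)
    if rl.sum()>50:
        q=T[rl]; print("rail top ex",np.percentile(q[:,0],[1,99]).round(4),"ey",np.percentile(q[:,1],[.5,99.5]).round(4),"z",np.median(q[:,2]).round(4))
    for d in trace("rail_hole1",f):
        m=d["mask"].astype(np.uint8); c,_=cv2.findContours(m,cv2.RETR_EXTERNAL,cv2.CHAIN_APPROX_NONE)
        c=max(c,key=len)[:,0,:].astype(float)
        # intersect rays with z=.052
        ray=np.stack([(c[:,0]-f["cx"])/f["fx"],(c[:,1]-f["cy"])/f["fy"],np.ones(len(c))],1)@f["R"]; o=-f["R"].T@f["t"]
        P=o+ray*((.052-o[2])/ray[:,2])[:,None]; P=np.stack([P@EX,P@EY],1)
        (cx,cy),r=cv2.minEnclosingCircle((P*1000).astype(np.float32)); print(" hole",round(cx,1),round(cy,1),round(r,1),round(float(d["score"]),2))
E
python3 -c "
from plugs import *
f=grab_frame('wrist'); holes(f)
f=grab_frame('scene'); holes(f)
f=grab_frame('side'); holes(f)
plan([.4352,-.139,.10],-5.63)"
```

```text
rail top ex [0.5537 0.6154] ey [-0.1998  0.0009] z 0.0507
 hole 580.8 -99.2 105.3 0.67
rail top ex [0.5529 0.6172] ey [-0.1963  0.1383] z 0.0516
 hole 587.8 -30.1 171.0 0.59
rail top ex [0.551 0.614] ey [-0.201   0.1388] z 0.0524
 hole 576.1 -116.1 101.2 0.62
pos [ 0.4632 -0.2222  0.2671] S [ 0.4827 -0.1757  0.2671] w 0.0517 F [ 0.1 -0.3 -0. ] t 36.25 j [ 10.  23.  18. 103.  -9.  55.  27.]
shift tool [ 0.1671 -0.0361 -0.08  ] | 189 mm  turn [-0.05  0.   -0.01] or [ 1.7995e+02 -2.0000e-02 -0.0000e+00]
```

Call:
apply_moves(
  increments=[
    [0.03, -0.012, -0.02, 0, 0, 0, 0.6],
    [0.04, -0.012, -0.03, 0, 0, 0, 0.6],
    [0.04, -0.012, -0.03, 0, 0, 0, 0.6],
    [0.04, 0, 0, 0, 0, 0, 0.6],
    [0, 0, 0, 0, 0, 0, 0.6],
    [0, 0, 0, 0, 0, 0, 0.6],
  ],
)

```text
time: 36.85
position: [0.4361, -0.1415, 0.1197]
orientation: [[-0.0, 0.995, -0.1], [-0.001, -0.1, -0.995], [-1.0, 0.0, 0.001]]
force: [-0.4, -0.4, 1.0]
width: 0.051
```

```bash
python3 -c "
from plugs import *
discs('side',17)
plan([.4352,-.139,.034],-5.63)"
```

```text
side 137 [0.3603 0.0124 0.0221] circ 360.4 12.6 17.8 [118. 100. 164.] [188. 251.]
side 85 [ 0.4167 -0.0414  0.0222] circ 420.1 -41.1 16.7 [30. 50. 80.] [218. 252.]
side 151 [ 0.3346 -0.0496  0.0224] circ 334.6 -48.6 18.0 [ 27.  42. 157.] [194. 272.]
side 151 [ 0.4324 -0.1404  0.0224] circ 433.0 -139.5 17.8 [31. 51. 80.] [247. 273.]
side 161 [ 0.3558 -0.1191  0.0223] circ 356.1 -118.0 17.6 [  8.  88. 164.] [217. 285.]
side 189 [ 0.433  -0.3308  0.0223] circ 433.2 -330.0 17.6 [25. 40. 60.] [301. 326.]
pos [ 0.437  -0.142   0.1206] S [ 0.4488 -0.0984  0.1206] w 0.0509 F [0.8 0.5 1.2] t 36.9 j [  6.  31.  13. 121. -14.  29.  24.]
shift tool [ 0.0866 -0.0023 -0.0029] | 87 mm  turn [-0.13  0.07 -0.17] or [ 1.7987e+02 -2.6000e-01 -1.1000e-01]
```

Call:
apply_moves(
  increments=[
    [0.02, -0.002, -0.003, 0, 0, 0, 0.6],
    [0.03, 0, 0, 0, 0, 0, 0.6],
    [0.015, 0, 0, 0, 0, 0, 0.6],
    [0, 0, 0, 0, 0, 0, 0.6],
    [0, 0, 0, 0, 0, 0, 0.6],
  ],
)

```text
time: 37.4
position: [0.4355, -0.1386, 0.0559]
orientation: [[0.004, 0.995, -0.1], [-0.001, -0.1, -0.995], [-1.0, 0.004, 0.001]]
force: [0.8, -0.5, -0.4]
width: 0.0515
```

```bash
python3 -c "
from plugs import *
plan([.4352,-.139,.034],-5.63)"
```

```text
pos [ 0.4355 -0.1386  0.0559] S [ 0.447  -0.0952  0.0559] w 0.0515 F [ 0.8 -0.5 -0.4] t 37.4 j [  9.  38.   9. 124. -17.  19.  26.]
shift tool [ 0.0219 -0.0003  0.0004] | 22 mm  turn [-0.12  0.06 -0.21] or [ 1.7988e+02 -3.3000e-01 -9.0000e-02]
```

Call:
apply_moves(
  increments=[
    [0.012, 0, 0, 0, 0, 0, 0.6],
    [0.01, 0, 0, 0, 0, 0, 0.6],
    [0, 0, 0, 0, 0, 0, 0.6],
    [0, 0, 0, 0, 0, 0, 0.2],
    [0, 0, 0, 0, 0, 0, 0.2],
    [0, 0, 0, 0, 0, 0, 0.2],
    [0, 0, 0, 0, 0, 0, 0.2],
    [0, 0, 0, 0, 0, 0, 0.2],
  ],
  newtons=30,
)

```text
time: 38.2
position: [0.4344, -0.1376, 0.033]
orientation: [[0.001, 0.995, -0.099], [-0.0, -0.099, -0.995], [-1.0, 0.001, 0.0]]
force: [-1.0, -0.6, 6.2]
width: 0.0345
```

```bash
python3 -c "
from plugs import *
plan([.4352,-.139,.1],-5.63)
f=discs('wrist',18)
f=grab_frame('side'); cv2.imwrite('pics/side18.png',f['image'][180:330,180:400].repeat(3,0).repeat(3,1))"
```

```text
pos [ 0.4344 -0.1376  0.033 ] S [ 0.4458 -0.0944  0.033 ] w 0.0345 F [-1.  -0.6  6.2] t 38.2 j [ 10.  41.   7. 124. -18.  16.  27.]
shift tool [-0.067   0.0011  0.0013] | 67 mm  turn [-0.06  0.02 -0.07] or [ 1.7994e+02 -1.1000e-01 -3.0000e-02]
wrist 7415 [ 0.4252 -0.0398  0.0204] circ 425.2 -40.4 17.5 [ 49.  69. 105.] [230.  56.]
wrist 4914 [ 0.3426 -0.0487  0.0203] circ 338.2 -47.7 17.5 [ 54.  56. 205.] [ 28. 103.]
wrist 4579 [ 0.3589 -0.1159  0.0204] circ 359.1 -116.8 17.7 [ 69. 136. 217.] [111. 254.]
wrist 5292 [ 0.4345 -0.1359  0.0214] circ 435.0 -130.3 30.9 [ 49.  68. 104.] [279. 279.]
```

View pics/side18.png

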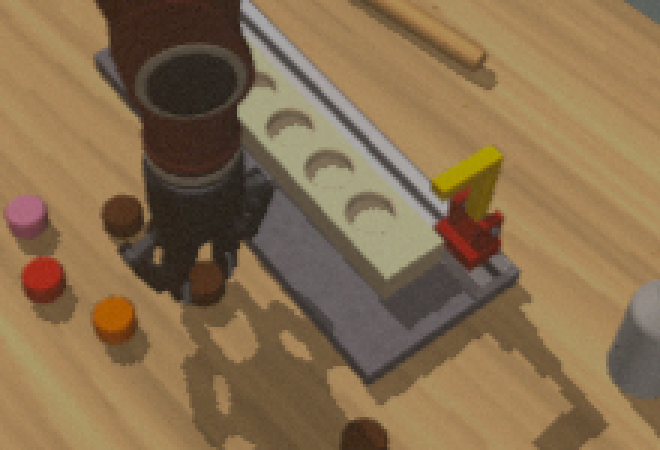

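View pics/wrist18.png

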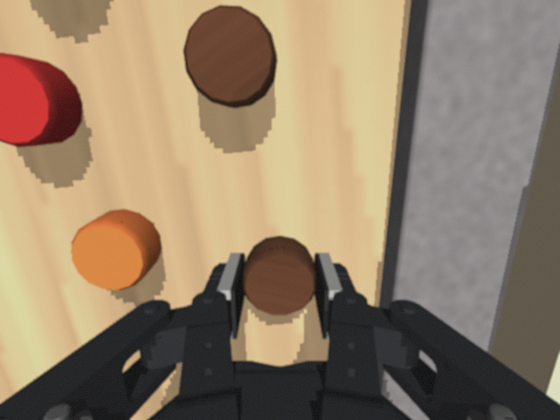

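Call:
apply_moves(
  increments=[
    [-0.01, 0, 0, 0, 0, 0, 0.2],
    [-0.02, 0, 0, 0, 0, 0, 0.2],
    [-0.03, 0, 0, 0, 0, 0, 0.2],
    [-0.03, 0.02, -0.01, 0, 0, 0, 0.2],
    [0, 0.035, -0.02, 0, 0, 0, 0.2],
    [0, 0.035, -0.02, 0, 0, 0, 0.2],
    [0, 0.035, -0.015, 0, 0, 0, 0.2],
    [0, 0.014, 0, 0, 0, 0, 0.2],
    [0, 0, 0, 0, 0, 0, 0.2],
    [0, 0, 0, 0, 0, 0, 0.2],
  ],
)

```text
time: 39.3
position: [0.5774, -0.0869, 0.1222]
orientation: [[-0.002, 0.995, -0.1], [-0.0, -0.1, -0.995], [-1.0, -0.002, 0.001]]
force: [-0.3, 0.5, -0.4]
width: 0.0343
```

```bash
cat > carry.py <<'E'
from plugs import *
import sys
def held(tag):
    f=grab_frame('wrist'); cv2.imwrite(f'pics/wrist{tag}.png',f['image'])
    s=read_state(); R=np.array(s['orientation']);p=np.array(s['position'])
    X=cloud(f); hsv=cv2.cvtColor(f['image'],cv2.COLOR_BGR2HSV)
    T=(X-p)@R   # tool coords
    k=np.isfinite(T[...,0])&(abs(T[...,1])<.0165)&(abs(T[...,2])<.025)&(T[...,0]>-.005)&(T[...,0]<.03)&(hsv[...,1]>80)
    if k.sum()>50:
        q=T[k]; print('held n',k.sum(),'tool x',np.median(q[:,0]).round(4),'y',np.percentile(q[:,1],[1,99]).round(4),'z',np.percentile(q[:,2],[1,99]).round(4))
    else: print('nothing held?',k.sum())
    return f
E
python3 -c "
from carry import *
plan(W(.5845,-.029,.08),-5.63)
f=held(19); holes(f)"
```

```text
pos [ 0.5774 -0.0869  0.1222] S [ 0.5832 -0.0298  0.1222] w 0.0343 F [-0.3  0.5 -0.4] t 39.3 j [ -3.  39.  16. 101. -15.  41.  15.]
shift tool [ 0.0422  0.0014 -0.0009] | 42 mm  turn [-0.09  0.03  0.12] or [ 1.7991e+02  1.8000e-01 -5.0000e-02]
held n 4445 tool x 0.0128 y [-0.0157  0.0157] z [-0.0171  0.0148]
rail top ex [0.5536 0.6148] ey [-0.126   0.1026] z 0.0505
 hole 583.9 30.7 77.8 0.91
```

View pics/wrist19.png

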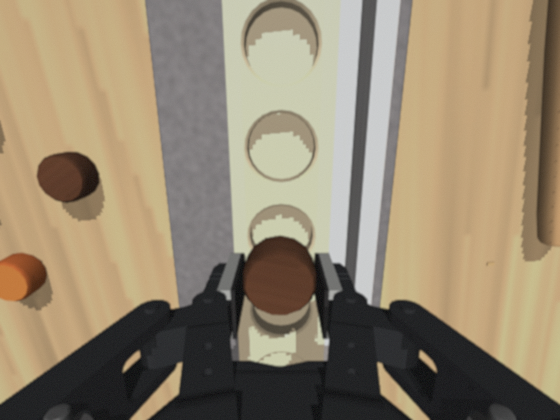

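```bash
cat >> carry.py <<'E'
def mouth(f,zt=None):
    X=cloud(f); T=np.stack([X@EX,X@EY,X[...,2]],-1)
    rl=np.isfinite(T[...,2])&(T[...,0]>.56)&(T[...,0]<.61)&(T[...,1]>-.2)&(T[...,1]<.14)&(abs(T[...,2]-.052)<.004)
    zt=np.median(T[rl][:,2])
    h,w=X.shape[:2]; u,v=np.meshgrid(np.arange(w),np.arange(h))
    ray=np.stack([(u-f["cx"])/f["fx"],(v-f["cy"])/f["fy"],np.ones((h,w))],-1)@f["R"]; o=-f["R"].T@f["t"]
    P=o+ray*((zt-o[2])/ray[...,2])[...,None]; pe=np.stack([P@EX,P@EY],-1)
    m=(X[...,2]<zt-.004)&(X[...,2]>zt-.016)&(pe[...,0]>.557)&(pe[...,0]<.612)&(pe[...,1]>-.19)&(pe[...,1]<.13)
    nl,L,st,ce=cv2.connectedComponentsWithStats(m.astype(np.uint8))
    for i in range(1,nl):
        if st[i,4]<150: continue
        q=pe[L==i]; (cx,cy),r=cv2.minEnclosingCircle((q*1000).astype(np.float32)); print(' mouth',round(cx,1),round(cy,1),'r',round(r,1),'mean',(q.mean(0)*1000).round(1),st[i,4])
E
python3 -c "
from carry import *
for n in ['wrist','scene','side']:
  f=grab_frame(n); print(n); mouth(f)
"
```

```text
wrist
 mouth 584.1 81.7 r 20.2 mean [584.1  82.1] 4721
 mouth 584.3 26.6 r 20.1 mean [584.2  27.1] 3604
 mouth 584.3 -28.7 r 20.1 mean [584.7 -22.3] 1770
 mouth 584.4 -84.1 r 19.8 mean [585.2 -92.9] 843
 mouth 584.0 -129.4 r 16.6 mean [ 584. -127.] 448
scene
side
 mouth 582.1 -142.8 r 20.1 mean [ 581.5 -143.9] 157
```

Call:
apply_moves(
  increments=[
    [0.02, 0.001, 0, 0, 0, 0, 0.2],
    [0.016, 0, 0, 0, 0, 0, 0.2],
    [0.006, 0, 0, 0, 0, 0, 0.2],
    [0, 0, 0, 0, 0, 0, 0.2],
    [0, 0, 0, 0, 0, 0, 0.2],
  ],
)

```text
time: 40.05
position: [0.58, -0.0869, 0.0808]
orientation: [[0.001, 0.995, -0.099], [-0.0, -0.099, -0.995], [-1.0, 0.001, 0.0]]
force: [-0.2, -0.0, -0.8]
width: 0.0343
```

```bash
python3 -c "
from carry import *
plan(W(.5844,-.0295,.075),-5.63)
f=held(20)
f=grab_frame('side'); cv2.imwrite('pics/side20.png',f['image'][180:330,180:400].repeat(3,0).repeat(3,1))"
```

```text
pos [ 0.58   -0.0869  0.0808] S [ 0.5857 -0.0296  0.0808] w 0.0343 F [-0.2 -0.  -0.8] t 40.05 j [ -2.  43.  14. 103. -16.  37.  16.]
shift tool [ 0.0058 -0.0013 -0.0001] | 6 mm  turn [-0.07  0.01 -0.05] or [ 1.7993e+02 -7.0000e-02 -2.0000e-02]
held n 4455 tool x 0.0131 y [-0.0158  0.0158] z [-0.0169  0.015 ]
```

View pics/wrist20.png

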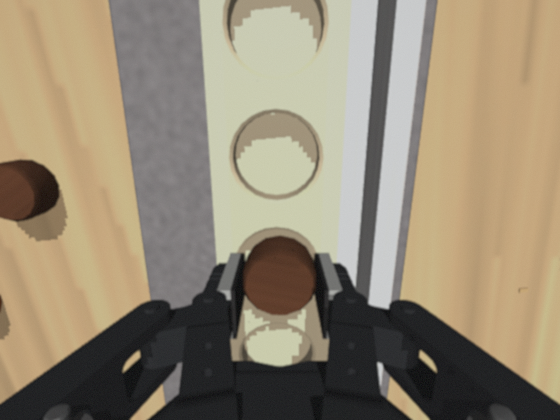

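Call:
apply_moves(
  increments=[
    [0.002, -0.0012, 0, 0, 0, 0, 0.2],
    [0.002, 0, 0, 0, 0, 0, 0.2],
    [0.001, 0, 0, 0, 0, 0, 0.2],
    [0, 0, 0, 0, 0, 0, 0.2],
  ],
)

```text
time: 40.55
position: [0.5786, -0.0865, 0.0763]
orientation: [[0.0, 0.995, -0.099], [0.0, -0.099, -0.995], [-1.0, 0.0, -0.0]]
force: [-1.4, -0.6, 6.7]
width: 0.0345
```

Call:
apply_moves(
  increments=[
    [0.001, 0, 0, 0, 0, 0, 0.2],
    [0.001, 0, 0, 0, 0, 0, 0.2],
    [0, 0, 0, 0, 0, 0, 0.2],
  ],
)

```text
time: 40.85
position: [0.5787, -0.0865, 0.0762]
orientation: [[0.001, 0.995, -0.099], [0.001, -0.099, -0.995], [-1.0, 0.001, -0.001]]
force: [-5.3, 2.2, 18.1]
width: 0.034
```

Call:
apply_moves(
  increments=[
    [-0.002, 0, 0, 0, 0, 0, 0.2],
    [-0.001, 0, 0, 0, 0, 0, 0.2],
    [0, 0, 0, 0, 0, 0, 0.2],
  ],
)

```text
time: 41.15
position: [0.5787, -0.0864, 0.0764]
orientation: [[0.0, 0.995, -0.099], [-0.0, -0.099, -0.995], [-1.0, 0.0, -0.0]]
force: [-0.5, 0.4, 3.2]
width: 0.0345
```

Call:
apply_moves(
  increments=[
    [0, 0, 0, 0, 0, 0, 0.55],
    [0, 0, 0, 0, 0, 0, 0.55],
    [0, 0, 0, 0, 0, 0, 0.55],
    [-0.01, 0, 0, 0, 0, 0, 0.55],
    [-0.03, 0, 0, 0, 0, 0, 0.55],
    [-0.04, 0, 0, 0, 0, 0, 0.55],
    [0, 0, 0.03, 0, 0, 0, 0.55],
    [0, 0, 0.03, 0, 0, 0, 0.55],
    [0, 0, 0, 0, 0, 0, 0.55],
  ],
)

```text
time: 42.05
position: [0.5716, -0.1529, 0.1578]
orientation: [[0.001, 0.994, -0.107], [-0.006, -0.107, -0.994], [-1.0, 0.002, 0.005]]
force: [-0.5, 0.1, 0.2]
width: 0.0473
```

```bash
python3 -c "
from carry import *
plan([.4255,-.041,.15],-5.63)
f=discs('wrist',21); mouth(f); X=cloud(f); T=np.stack([X@EX,X@EY,X[...,2]],-1)
k=(T[...,0]>.565)&(T[...,0]<.604)&(abs(T[...,1]+.03)<.02)&(T[...,2]>.056); print(k.sum(),np.percentile(T[k],[1,50,99],axis=0).round(4))
f=grab_frame('side'); cv2.imwrite('pics/side21.png',f['image'][180:330,180:400].repeat(3,0).repeat(3,1)); print([S(d['point']) for d in pinpoint('rail',f)])"
```

```text
pos [ 0.5716 -0.1529  0.1578] S [ 0.5838 -0.096   0.1578] w 0.0473 F [-0.5  0.1  0.2] t 42.05 j [  2.  37.  17.  99. -14.  46.  19.]
shift tool [ 0.007  -0.1572 -0.0956] | 184 mm  turn [-0.53  0.31 -0.11] or [179.47  -0.18  -0.49]
wrist 1931 [ 0.426  -0.0404  0.0203] circ 425.8 -40.3 17.0 [42. 59. 90.] [73. 85.]
wrist 1495 [ 0.3594 -0.1167  0.0202] circ 359.6 -117.1 17.4 [ 59. 116. 190.] [ 24. 191.]
wrist 501 [ 0.4318 -0.3277  0.0205] circ 436.5 -329.1 17.7 [42. 59. 90.] [162. 381.]
 mouth 584.3 25.7 r 20.2 mean [584.3  25.9] 3437
 mouth 584.4 -29.7 r 20.1 mean [583.9 -22.6] 447
 mouth 584.4 -85.0 r 20.1 mean [584.4 -84.6] 2157
 mouth 584.6 -140.2 r 20.0 mean [ 584.5 -140. ] 1721
2260 [[ 0.5679 -0.0468  0.0574]
 [ 0.5844 -0.0297  0.0604]
 [ 0.601  -0.0139  0.0621]]
[array([ 0.58415617, -0.02893151,  0.0186    ])]
```

View pics/wrist21.png

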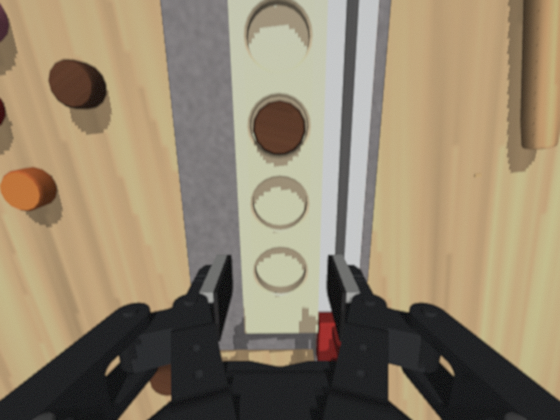

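View pics/side21.png

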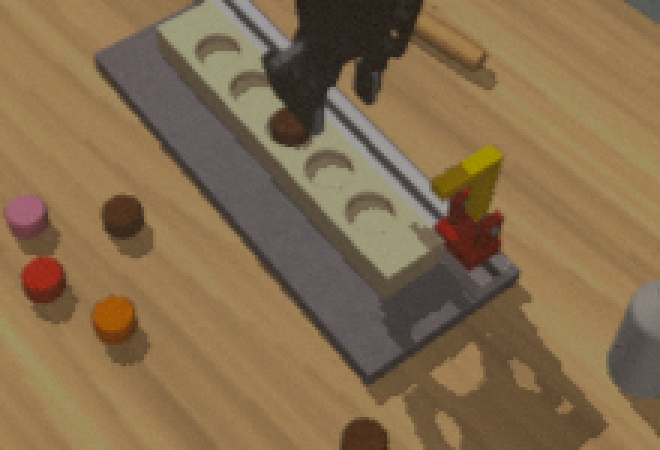

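Call:
apply_moves(
  increments=[
    [0, -0.03, -0.02, -0.5, 0, 0, 0.6],
    [0, -0.035, -0.02, 0, 0, 0, 0.6],
    [0, -0.035, -0.02, 0, 0, 0, 0.6],
    [0, -0.035, -0.02, 0, 0, 0, 0.6],
    [0.02, -0.022, -0.016, 0, 0, 0, 0.6],
    [0.03, 0, 0, 0, 0, 0, 0.6],
    [0.03, 0, 0, 0, 0, 0, 0.6],
    [0, 0, 0, 0, 0, 0, 0.6],
    [0, 0, 0, 0, 0, 0, 0.6],
  ],
)

```text
time: 43.1
position: [0.4252, -0.0354, 0.0763]
orientation: [[-0.001, 0.996, -0.089], [0.001, -0.089, -0.996], [-1.0, -0.001, -0.0]]
force: [-0.3, 0.1, -0.7]
width: 0.051
```

```bash
python3 -c "
from carry import *
plan([.4257,-.0405,.037],-5.63)
discs('scene',22)
f=grab_frame('wrist'); cv2.imwrite('pics/wrist22.png',f['image'])"
```

```text
pos [ 0.4252 -0.0354  0.0763] S [0.4266 0.0065 0.0763] w 0.051 F [-0.3  0.1 -0.7] t 43.1 j [ -5.  35.  11. 128. -19.  19.  16.]
shift tool [0.0393 0.001  0.005 ] | 40 mm  turn [ 0.52 -0.03  0.06] or [-1.7948e+02 -9.0000e-02 -4.0000e-02]
scene 68 [ 0.3385 -0.0488  0.0214] circ 338.2 -49.7 18.6 [ 56.  72. 175.] [281. 189.]
scene 62 [0.3655 0.0158 0.0216] circ 365.6 14.8 16.0 [145. 130. 193.] [302. 192.]
scene 72 [ 0.3603 -0.1168  0.0217] circ 359.8 -117.2 17.9 [ 56.  94. 149.] [261. 195.]
scene 75 [ 0.4285 -0.0408  0.0217] circ 428.4 -40.3 17.4 [ 56.5  80.  109. ] [289. 205.]
scene 90 [ 0.4374 -0.3291  0.0217] circ 437.0 -329.3 17.7 [ 51.  74. 106.] [195. 217.]
```

View pics/wrist22.png

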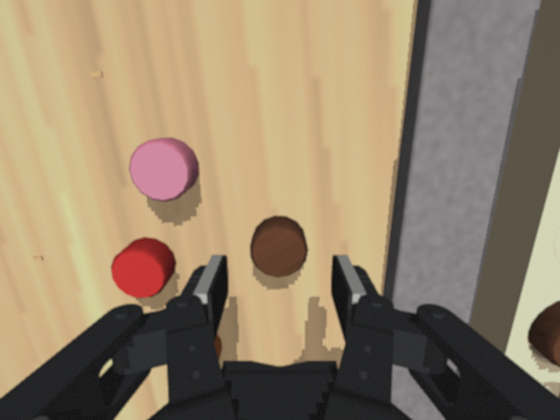

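Call:
apply_moves(
  increments=[
    [0.015, 0.001, 0.005, 0.5, 0, 0, 0.6],
    [0.015, 0, 0, 0, 0, 0, 0.6],
    [0.009, 0, 0, 0, 0, 0, 0.6],
    [0, 0, 0, 0, 0, 0, 0.6],
    [0, 0, 0, 0, 0, 0, 0.6],
  ],
)

```text
time: 43.7
position: [0.4261, -0.0412, 0.0378]
orientation: [[0.001, 0.995, -0.099], [-0.0, -0.099, -0.995], [-1.0, 0.001, -0.0]]
force: [-0.0, 0.0, 0.5]
width: 0.0509
```

```bash
python3 -c "
from carry import *
plan([.4257,-.0405,.037],-5.63)"
```

```text
pos [ 0.4261 -0.0412  0.0378] S [0.428  0.0008 0.0378] w 0.0509 F [-0.   0.   0.5] t 43.7 j [ -2.  39.   7. 129. -20.  13.  18.]
shift tool [ 0.0008 -0.0004 -0.0007] | 1 mm  turn [-0.04 -0.   -0.05] or [ 1.7996e+02 -8.0000e-02  1.0000e-02]
```

Call:
apply_moves(
  increments=[
    [0, 0, 0, 0, 0, 0, 0.2],
    [0, 0, 0, 0, 0, 0, 0.2],
    [0, 0, 0, 0, 0, 0, 0.2],
    [0, 0, 0, 0, 0, 0, 0.2],
    [0, 0, 0, 0, 0, 0, 0.2],
    [-0.01, 0, 0, 0, 0, 0, 0.2],
    [-0.02, 0, 0, 0, 0, 0, 0.2],
    [-0.03, 0, 0, 0, 0, 0, 0.2],
    [-0.02, 0, 0, 0, 0, 0, 0.2],
    [0, 0, 0, 0, 0, 0, 0.2],
  ],
  newtons=40,
)

```text
time: 44.7
position: [0.4272, -0.0413, 0.1201]
orientation: [[0.006, 0.995, -0.099], [-0.0, -0.099, -0.995], [-1.0, 0.006, -0.0]]
force: [-0.4, 0.4, -0.5]
width: 0.0334
```

Call:
apply_moves(
  increments=[
    [0, 0.03, -0.005, 0, 0, 0, 0.2],
    [0, 0.035, -0.01, 0, 0, 0, 0.2],
    [0, 0.035, -0.01, 0, 0, 0, 0.2],
    [0, 0.035, 0, 0, 0, 0, 0.2],
    [0, 0.02, 0, 0, 0, 0, 0.2],
    [0, 0, 0, 0, 0, 0, 0.2],
    [0, 0, 0, 0, 0, 0, 0.2],
  ],
)

```text
time: 45.4
position: [0.5811, -0.0316, 0.1164]
orientation: [[-0.003, 0.995, -0.099], [0.0, -0.099, -0.995], [-1.0, -0.003, 0.0]]
force: [-0.7, -0.1, -0.4]
width: 0.0335
```

```bash
python3 -c "
from carry import *
plan(W(.5844,.0257,.085),-5.63)
f=held(23); mouth(f)"
```

```text
pos [ 0.5811 -0.0316  0.1164] S [0.5814 0.0255 0.1164] w 0.0335 F [-0.7 -0.1 -0.4] t 45.4 j [ -9.  40.  16. 102. -16.  41.  10.]
shift tool [ 0.0314  0.0031 -0.0002] | 32 mm  turn [-0.06  0.01  0.16] or [ 1.7994e+02  2.5000e-01 -1.0000e-02]
held n 4008 tool x 0.0181 y [-0.016   0.0157] z [-0.0188  0.0134]
 mouth 584.2 82.6 r 20.1 mean [584.1  83.2] 3840
 mouth 584.3 28.1 r 19.9 mean [585.9  36.5] 1304
 mouth 583.8 -69.0 r 12.9 mean [583.5 -68.2] 211
```

View pics/wrist23.png

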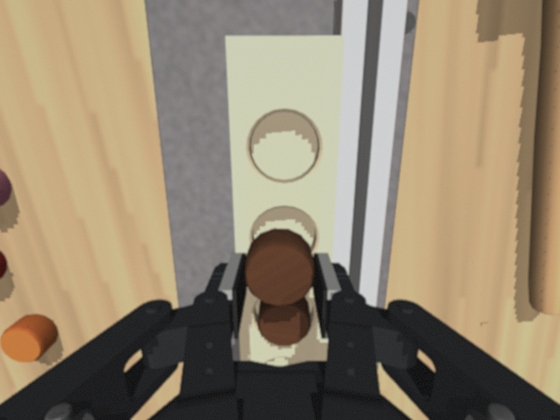

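Call:
apply_moves(
  increments=[
    [0.02, 0.003, 0, 0, 0, 0, 0.2],
    [0.009, 0, 0, 0, 0, 0, 0.2],
    [0, 0, 0, 0, 0, 0, 0.2],
    [0, 0, 0, 0, 0, 0, 0.2],
  ],
)

```text
time: 45.85
position: [0.5847, -0.032, 0.0883]
orientation: [[-0.001, 0.995, -0.099], [0.0, -0.099, -0.995], [-1.0, -0.001, 0.0]]
force: [0.3, -0.5, 0.1]
width: 0.0334
```

```bash
python3 -c "
from carry import *
plan(W(.5844,.0251,.079),-5.63)"
```

```text
pos [ 0.5847 -0.032   0.0883] S [0.585  0.0255 0.0883] w 0.0334 F [ 0.3 -0.5  0.1] t 45.85 j [ -8.  42.  15. 102. -17.  38.  11.]
shift tool [ 0.0093 -0.0006  0.0004] | 9 mm  turn [-0.06  0.    0.06] or [ 1.7994e+02  9.0000e-02 -0.0000e+00]
```

Call:
apply_moves(
  increments=[
    [0.003, -0.0006, 0.0004, 0, 0, 0, 0.2],
    [0.003, 0, 0, 0, 0, 0, 0.2],
    [0.002, 0, 0, 0, 0, 0, 0.2],
    [0.001, 0, 0, 0, 0, 0, 0.2],
    [0, 0, 0, 0, 0, 0, 0.2],
  ],
)

```text
time: 46.35
position: [0.5847, -0.0323, 0.0791]
orientation: [[-0.0, 0.995, -0.099], [-0.0, -0.099, -0.995], [-1.0, -0.0, 0.0]]
force: [-0.2, -0.4, -1.0]
width: 0.0331
```

Call:
apply_moves(
  increments=[
    [0, 0, 0, 0, 0, 0, 0.55],
    [0, 0, 0, 0, 0, 0, 0.55],
    [0, 0, 0, 0, 0, 0, 0.55],
    [-0.01, 0, 0, 0, 0, 0, 0.55],
    [-0.03, 0, 0, 0, 0, 0, 0.55],
    [-0.04, 0, 0.02, 0, 0, 0, 0.55],
    [0, 0, 0.04, 0, 0, 0, 0.55],
    [0, 0, 0.04, 0, 0, 0, 0.55],
    [0, 0, 0, 0, 0, 0, 0.55],
  ],
)

```text
time: 47.25
position: [0.5733, -0.1411, 0.1612]
orientation: [[0.002, 0.994, -0.111], [-0.007, -0.11, -0.994], [-1.0, 0.003, 0.007]]
force: [-0.1, -0.7, 1.1]
width: 0.0471
```

```bash
cat >> carry.py <<'E'
def seated(f):
    X=cloud(f); T=np.stack([X@EX,X@EY,X[...,2]],-1)
    for e in (-.142,-.086,-.030,.026,.082):
        k=(T[...,0]>.563)&(T[...,0]<.606)&(abs(T[...,1]-e)<.022)&(T[...,2]>.055)&(T[...,2]<.09)
        if k.sum()>60: print('plug at',e,k.sum(),np.percentile(T[k],[1,50,99],axis=0).round(4).tolist(),'tilt z std',T[k][:,2].std().round(4))
E
python3 -c "
from carry import *
plan([.4357,-.329,.16],-5.63)
f=discs('wrist',24); mouth(f); seated(f)
f=discs('side',24); print([S(d['point']) for d in pinpoint('rail',f)])"
```

```text
pos [ 0.5733 -0.1411  0.1612] S [ 0.5844 -0.0841  0.1612] w 0.0471 F [-0.1 -0.7  1.1] t 47.25 j [  1.  37.  18.  99. -14.  46.  18.]
shift tool [ 0.0024 -0.116   0.202 ] | 233 mm  turn [-0.71  0.41 -0.14] or [179.28  -0.22  -0.64]
wrist 1410 [ 0.3593 -0.1168  0.0203] circ 359.5 -117.1 17.5 [ 59. 116. 189.] [ 29. 204.]
wrist 433 [ 0.4304 -0.3269  0.0205] circ 435.9 -328.6 17.3 [42. 59. 90.] [163. 387.]
 mouth 584.3 25.8 r 20.2 mean [580.1  18.1] 437
 mouth 584.3 -29.5 r 20.2 mean [583.9 -20.2] 423
 mouth 584.5 -84.8 r 20.0 mean [584.4 -84.4] 1993
 mouth 584.6 -140.1 r 19.9 mean [ 584.5 -139.8] 1595
plug at -0.03 2093 [[0.568, -0.0465, 0.0572], [0.5845, -0.0297, 0.0604], [0.6009, -0.0136, 0.062]] tilt z std 0.001
plug at 0.026 2683 [[0.5685, 0.0095, 0.0569], [0.585, 0.0261, 0.0603], [0.6016, 0.0422, 0.0622]] tilt z std 0.001
side 136 [0.3604 0.0125 0.0223] circ 360.9 13.6 17.5 [114.  97. 159.] [188. 251.]
side 151 [ 0.3343 -0.0497  0.0225] circ 335.0 -49.1 18.4 [ 26.  42. 153.] [194. 272.]
side 163 [ 0.3555 -0.1194  0.0221] circ 355.8 -118.9 17.8 [ 12.  86. 159.] [217. 285.]
side 192 [ 0.4329 -0.331   0.0223] circ 433.1 -330.3 17.7 [29. 49. 77.] [301. 327.]
[]
```

View pics/wrist24.png

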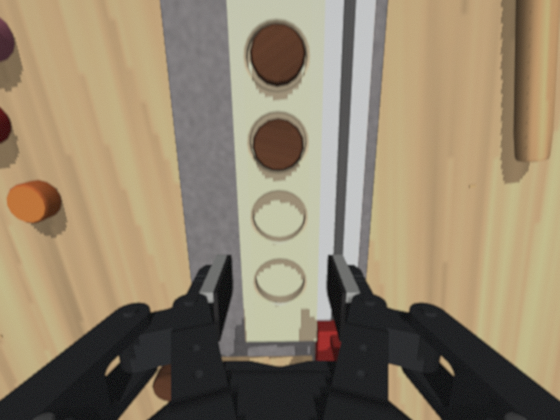

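Call:
apply_moves(
  increments=[
    [0, -0.035, 0, -0.7, 0, 0, 0.6],
    [0, -0.04, 0, 0, 0, 0, 0.6],
    [0, -0.041, 0.02, 0, 0, 0, 0.6],
    [0, 0, 0.04, 0, 0, 0, 0.6],
    [0, 0, 0.04, 0, 0, 0, 0.6],
    [0, 0, 0.04, 0, 0, 0, 0.6],
    [0, 0, 0.04, 0, 0, 0, 0.6],
    [0.02, 0, 0.02, 0, 0, 0, 0.6],
    [0.02, 0, 0, 0, 0, 0, 0.6],
    [0, 0, 0, 0, 0, 0, 0.6],
  ],
)

```text
time: 48.4
position: [0.4414, -0.3183, 0.117]
orientation: [[-0.004, 0.996, -0.085], [0.004, -0.085, -0.996], [-1.0, -0.005, -0.004]]
force: [-0.3, 0.6, 0.1]
width: 0.0513
```

```bash
python3 -c "
from carry import *
f=discs('wrist',25); discs('side',25)
plan([.436,-.329,.0375],-5.63)"
```

```text
wrist 1730 [ 0.4353 -0.3286  0.0205] circ 435.0 -329.0 17.4 [44. 61. 93.] [273. 237.]
side 138 [0.3601 0.0122 0.0223] circ 359.8 11.8 17.6 [131.  111.  181.5] [188. 251.]
side 153 [ 0.3344 -0.0499  0.0224] circ 334.6 -49.2 17.6 [ 31.  49. 174.] [194. 272.]
side 162 [ 0.3554 -0.1194  0.0222] circ 355.6 -119.0 18.0 [ 13.  99. 182.] [217. 285.]
side 192 [ 0.4325 -0.3309  0.0222] circ 433.6 -330.6 18.2 [33. 56. 88.] [301. 327.]
pos [ 0.4429 -0.3188  0.1192] S [ 0.4721 -0.2738  0.1192] w 0.0517 F [0.7 0.2 0.4] t 48.5 j [ 24.  37.  14. 108. -14.  37.  42.]
shift tool [ 0.0817 -0.006   0.0109] | 83 mm  turn [ 0.82 -0.09  0.02] or [-1.7918e+02 -3.0000e-02 -1.4000e-01]
```

View pics/wrist25.png

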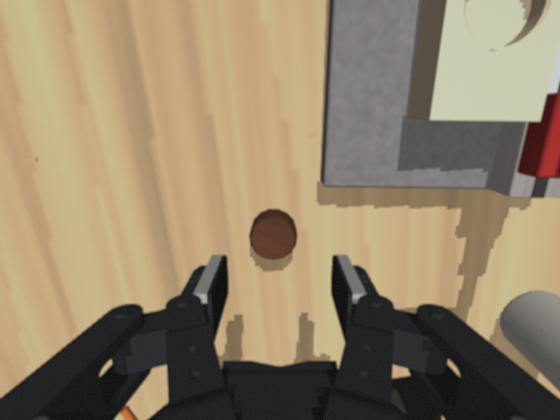

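Call:
apply_moves(
  increments=[
    [0.01, -0.006, 0.011, 0.8, 0, 0, 0.6],
    [0.02, 0, 0, 0, 0, 0, 0.6],
    [0.025, 0, 0, 0, 0, 0, 0.6],
    [0.017, 0, 0, 0, 0, 0, 0.6],
    [0, 0, 0, 0, 0, 0, 0.6],
    [0, 0, 0, 0, 0, 0, 0.6],
  ],
)

```text
time: 49.1
position: [0.4352, -0.3314, 0.0477]
orientation: [[0.0, 0.995, -0.101], [-0.001, -0.101, -0.995], [-1.0, 0.0, 0.001]]
force: [0.1, 0.0, 0.0]
width: 0.0515
```

```bash
python3 -c "
from carry import *
plan([.4355,-.329,.0375],-5.63); print(S([.4355,-.329,0]))"
```

```text
pos [ 0.4352 -0.3314  0.0477] S [ 0.4656 -0.2872  0.0477] w 0.0515 F [0.1 0.  0. ] t 49.1 j [ 28.  43.  11. 110. -17.  28.  45.]
shift tool [ 0.0102  0.0001 -0.0025] | 10 mm  turn [-0.15  0.04 -0.03] or [ 1.7985e+02 -4.0000e-02 -6.0000e-02]
[ 0.46567543 -0.28468867  0.        ]
```

Call:
apply_moves(
  increments=[
    [0.005, 0, -0.0025, 0, 0, 0, 0.6],
    [0.005, 0, 0, 0, 0, 0, 0.6],
    [0, 0, 0, 0, 0, 0, 0.6],
    [0, 0, 0, 0, 0, 0, 0.2],
    [0, 0, 0, 0, 0, 0, 0.2],
    [0, 0, 0, 0, 0, 0, 0.2],
    [0, 0, 0, 0, 0, 0, 0.2],
    [0, 0, 0, 0, 0, 0, 0.2],
    [0, 0, 0, 0, 0, 0, 0.2],
  ],
)

```text
time: 50.0
position: [0.4354, -0.3287, 0.0378]
orientation: [[0.001, 0.995, -0.101], [-0.0, -0.101, -0.995], [-1.0, 0.001, 0.0]]
force: [-0.9, 0.2, 6.1]
width: 0.0334
```

```bash
python3 -c "
from carry import *
plan(W(.5844,-.086,.13),-5.63); print(S([.4355,-.329,0]))"
```

```text
pos [ 0.4354 -0.3287  0.0378] S [ 0.4656 -0.2844  0.0378] w 0.0334 F [-0.9  0.2  6.1] t 50.0 j [ 28.  44.  11. 110. -17.  27.  45.]
shift tool [-0.0922  0.1184 -0.1986] | 249 mm  turn [-0.15  0.01 -0.03] or [ 1.7985e+02 -5.0000e-02 -2.0000e-02]
[ 0.46567543 -0.28468867  0.        ]
```

Call:
apply_moves(
  increments=[
    [-0.01, 0, 0, 0, 0, 0, 0.2],
    [-0.02, 0, 0, 0, 0, 0, 0.2],
    [-0.03, 0, 0, 0, 0, 0, 0.2],
    [-0.03, 0, -0.01, 0, 0, 0, 0.2],
    [0, 0, -0.03, 0, 0, 0, 0.2],
    [0, 0, -0.04, 0, 0, 0, 0.2],
    [0, 0, -0.04, 0, 0, 0, 0.2],
    [0, 0, -0.04, 0, 0, 0, 0.2],
    [0, 0.02, -0.03, 0, 0, 0, 0.2],
    [0, 0.03, -0.008, 0, 0, 0, 0.2],
  ],
)

```text
time: 51.0
position: [0.5043, -0.1314, 0.1273]
orientation: [[-0.003, 0.995, -0.095], [0.004, -0.095, -0.995], [-1.0, -0.003, -0.004]]
force: [-0.1, -0.7, -1.2]
width: 0.0332
```

Call:
apply_moves(
  increments=[
    [0, 0.03, 0, 0, 0, 0, 0.2],
    [0, 0.025, 0, 0, 0, 0, 0.2],
    [0, 0.013, 0, 0, 0, 0, 0.2],
    [0, 0, 0, 0, 0, 0, 0.2],
    [0, 0, 0, 0, 0, 0, 0.2],
  ],
)

```text
time: 51.5
position: [0.5717, -0.1434, 0.1271]
orientation: [[-0.001, 0.995, -0.101], [0.0, -0.101, -0.995], [-1.0, -0.001, 0.0]]
force: [-0.5, -0.4, -0.8]
width: 0.0335
```

```bash
python3 -c "
from carry import *
plan(W(.5844,-.0855,.089),-5.63)
f=held(26); mouth(f); seated(f)"
```

```text
pos [ 0.5717 -0.1434  0.1271] S [ 0.583  -0.0867  0.1271] w 0.0335 F [-0.5 -0.4 -0.8] t 51.5 j [  1.  40.  17. 100. -16.  43.  21.]
shift tool [ 0.0381  0.0014 -0.0012] | 38 mm  turn [-0.17  0.    0.08] or [ 1.7983e+02  1.3000e-01 -0.0000e+00]
held n 4010 tool x 0.0176 y [-0.0162  0.0156] z [-0.017   0.0146]
 mouth 584.2 25.8 r 20.2 mean [579.4  17.1] 569
 mouth 584.3 -29.3 r 20.0 mean [583.5 -19.3] 541
 mouth 584.4 -84.4 r 19.9 mean [584.7 -78.2] 1671
 mouth 584.5 -140.2 r 19.9 mean [ 585.1 -148.3] 906
plug at -0.03 2906 [[0.5678, -0.0467, 0.0573], [0.5843, -0.0296, 0.0604], [0.6009, -0.0136, 0.062]] tilt z std 0.001
plug at 0.026 3865 [[0.5684, 0.0095, 0.057], [0.5846, 0.0261, 0.0604], [0.6014, 0.0425, 0.0621]] tilt z std 0.001
```

View pics/wrist26.png

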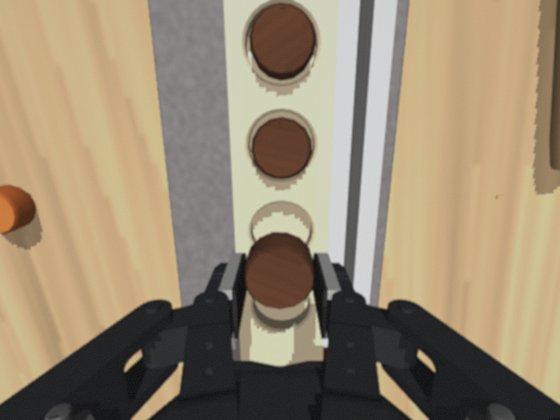

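Call:
apply_moves(
  increments=[
    [0.015, 0.0014, -0.0015, 0, 0, 0, 0.2],
    [0.015, 0, 0, 0, 0, 0, 0.2],
    [0.007, 0, 0, 0, 0, 0, 0.2],
    [0, 0, 0, 0, 0, 0, 0.2],
    [0, 0, 0, 0, 0, 0, 0.2],
  ],
)

```text
time: 52.05
position: [0.574, -0.1422, 0.0901]
orientation: [[-0.0, 0.995, -0.101], [-0.0, -0.101, -0.995], [-1.0, -0.0, 0.0]]
force: [0.7, 0.4, -0.5]
width: 0.0337
```

```bash
python3 -c "
from carry import *
plan(W(.5844,-.085,.079),-5.63)"
```

```text
pos [ 0.574  -0.1422  0.0901] S [ 0.5852 -0.0852  0.0901] w 0.0337 F [ 0.7  0.4 -0.5] t 52.05 j [  2.  43.  16. 101. -17.  38.  22.]
shift tool [ 0.0111 -0.0008 -0.0002] | 11 mm  turn [-0.17  0.01  0.02] or [ 1.7983e+02  3.0000e-02 -1.0000e-02]
```

Call:
apply_moves(
  increments=[
    [0.004, -0.0008, 0, 0, 0, 0, 0.2],
    [0.003, 0, 0, 0, 0, 0, 0.2],
    [0.002, 0, 0, 0, 0, 0, 0.2],
    [0.002, 0, 0, 0, 0, 0, 0.2],
    [0, 0, 0, 0, 0, 0, 0.2],
  ],
)

```text
time: 52.55
position: [0.5732, -0.1419, 0.079]
orientation: [[-0.0, 0.995, -0.101], [0.0, -0.101, -0.995], [-1.0, -0.0, -0.0]]
force: [0.0, 0.9, -0.2]
width: 0.0335
```

Call:
apply_moves(
  increments=[
    [0, 0, 0, 0, 0, 0, 0.55],
    [0, 0, 0, 0, 0, 0, 0.55],
    [0, 0, 0, 0, 0, 0, 0.55],
    [-0.01, 0, 0, 0, 0, 0, 0.55],
    [-0.03, 0, 0, 0, 0, 0, 0.55],
    [-0.04, 0, 0, 0, 0, 0, 0.55],
    [-0.04, -0.01, 0, 0, 0, 0, 0.55],
    [-0.02, -0.03, 0.02, 0, 0, 0, 0.55],
    [0, -0.03, 0.03, 0, 0, 0, 0.55],
    [0, 0, 0, 0, 0, 0, 0.55],
  ],
)

```text
time: 53.55
position: [0.4938, -0.1902, 0.2215]
orientation: [[-0.001, 0.994, -0.111], [-0.004, -0.111, -0.994], [-1.0, -0.0, 0.004]]
force: [-0.0, -0.5, 0.6]
width: 0.0471
```

```bash
python3 -c "
from carry import *
plan(W(.5844,-.085,.079),-5.63)
for n in ['wrist','scene','side']:
  f=discs(n,27); 
  seated(f) 
  print(n,[S(d['point']).round(4) for d in pinpoint('rail',f)],[S(d['point']).round(4) for d in pinpoint('flip_grip',f)],[np.round(d['point'],3) for d in pinpoint('glue',f)])
  if n=='wrist': holes(f); mouth(f)"
```

```text
pos [ 0.4938 -0.1902  0.2215] S [ 0.5101 -0.1408  0.2215] w 0.0471 F [-0.  -0.5  0.6] t 53.55 j [  4.  28.  21. 105. -12.  50.  25.]
shift tool [ 0.1423  0.0737 -0.0573] | 170 mm  turn [-0.72  0.21  0.03] or [ 1.7928e+02  4.0000e-02 -3.3000e-01]
wrist 1310 [ 0.3378 -0.0478  0.0203] circ 337.9 -48.2 17.4 [ 49.  51. 185.] [96. 59.]
wrist 1064 [ 0.359  -0.1173  0.0204] circ 358.8 -117.3 17.1 [ 60. 119. 197.] [137. 132.]
plug at -0.086 1333 [[0.5674, -0.102, 0.0566], [0.5837, -0.0854, 0.0605], [0.6005, -0.0696, 0.0623]] tilt z std 0.0011
plug at -0.03 1615 [[0.5674, -0.0473, 0.0561], [0.5835, -0.0306, 0.0605], [0.6005, -0.0143, 0.0623]] tilt z std 0.0011
plug at 0.026 485 [[0.5698, 0.0082, 0.0552], [0.5836, 0.0137, 0.0601], [0.5985, 0.018, 0.0621]] tilt z std 0.0016
wrist [array([ 0.5833, -0.0319,  0.0159])] [array([ 0.6403, -0.2064,  0.154 ])] []
rail top ex [0.5537 0.6153] ey [-0.1994  0.0193] z 0.0507
 hole 581.0 -89.1 114.0 0.96
 hole 687.1 -259.1 56.4 0.46
 mouth 582.8 18.3 r 18.6 mean [580.8  11. ] 168
 mouth 583.6 -30.3 r 20.1 mean [574.5 -29.1] 244
 mouth 583.8 -85.7 r 20.2 mean 
[... 698 characters left out ...]
.6431, -0.2063,  0.1482])] [array([ 0.649, -0.43 , -0.001])]
side 136 [0.3604 0.0122 0.0225] circ 360.2 13.3 18.0 [115.  98. 160.] [188. 251.]
side 153 [ 0.3345 -0.0494  0.0221] circ 335.0 -48.7 17.6 [ 27.  42. 154.] [194. 272.]
side 165 [ 0.3557 -0.1189  0.0222] circ 355.9 -118.7 17.8 [ 11.  87. 160.] [217. 285.]
plug at -0.086 137 [[0.5651, -0.1039, 0.0554], [0.5812, -0.0891, 0.0619], [0.6025, -0.0699, 0.0656]] tilt z std 0.0023
plug at -0.03 75 [[0.5706, -0.0489, 0.0552], [0.5849, -0.0396, 0.0619], [0.5993, -0.0234, 0.0659]] tilt z std 0.0025
side [array([ 0.5865, -0.033 ,  0.0228])] [array([ 0.6377, -0.2083,  0.1513]), array([ 0.6368, -0.2079,  0.0849])] [array([ 0.651, -0.433, -0.001])]
```

View pics/wrist27.png

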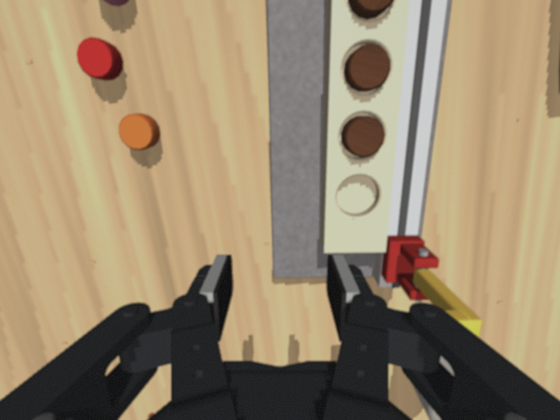

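View pics/side27.png

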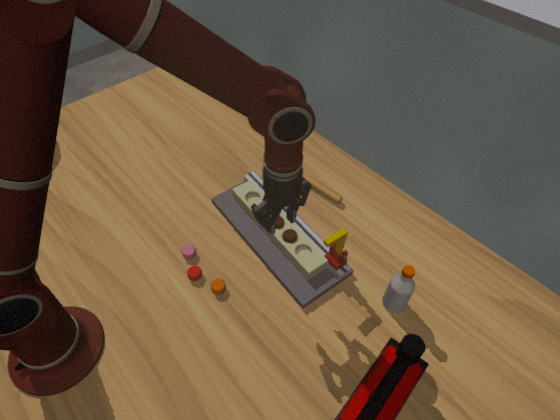

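View pics/scene27.png

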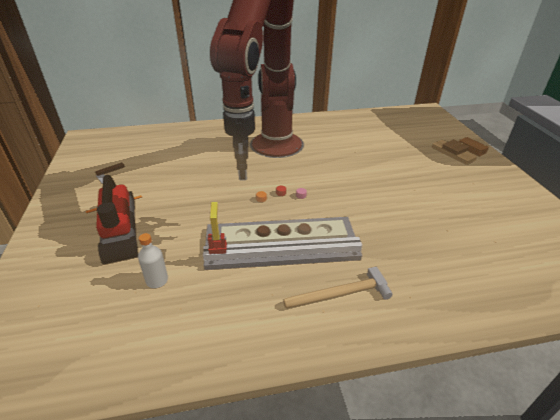

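```bash
python3 -c "
from cell import *
job_done(); print(read_state()['time'])"
```

```text
the job is handed in; nothing more can be done
the job is handed in; nothing more can be done
```

The job is done and handed in, at about 54 s of robot time out of the 210 s allowed.

**What I did:**
- I pinched the yellow stop and guided it down. I laid the rail on the bed pockets up, let go of it, and pushed it snug with shut fingers. Pushes on its side at three places stopped at the same depth, and a push on its end stopped firmly against the tongue.
- I swung the stop up again before handling any plugs. Only three dark plugs were on the table; they went one by one into the middle pocket and the pockets on either side of it. I left the orange, red and pink ones alone.

**What the last checks showed:**
- **Plugs:** in the wrist camera all three plugs stand about 10 mm above the rail top, level, and inside the pocket mouths. No dark plugs are left on the table.
- **Rail:** its end still measures about where it was gauged, within about 1 mm in the wrist camera, and its side lies along the fence.
- **Stop and bystanders:** the stop is still up. The glue bottle reads where it was at the start. I checked the hammer and sander only by eye in the pictures, and they look unmoved.

**What went wrong or disagreed:**
- **Fingertip contact:** while lowering the first plug the fingertips touched the rail top with about 18 N. I backed off and let the plug drop the last few millimetres, and the rail did not measurably move.
- **Camera offsets:** the scene and side cameras differ from each other by about 4 mm, so I relied on the wrist camera and the contact positions for the fine placing.
- **Missed detection:** in the last scene picture the network did not report the rail at all; the wrist and side pictures did.

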